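Slide the nickel pack round the insulators onto the hidden test contact

ROBOT

A 6-joint arm with a two-finger parallel gripper is mounted at the origin on the work surface. World frame = base frame: x ahead of the robot, y to its left, z up, the work surface at z = 0. Lengths are in m, angles in rad, forces in N, time in s.
With the tool pointing down it reaches from about 0.375 to 0.9 m from the base axis. Payload 3.1 kg.
Tool frame: the origin (TCP) lies midway between the tips of the shut fingers; the grasp point (between the pads) lies 19 mm behind it (grip_depth is the distance from the TCP to the grasp point, in m); y points along the fingers, z is the direction in which the jaws open and shut, and the axes are right-handed (so a half turn about y gives the same grasp; the last joint's range is limited). The gripper opens to 85 mm and grips with 20 to 120 N. Pads are 22 mm wide; open, the fingers measure 114 mm over their backs; the gripper's body (76 mm by 85 mm) begins 54 mm behind the grasp point. The pads swing forward as they close: fully open they stand 13 mm farther back than shut.
Start: joints at [0.976, 0.527, 1.433, -0, 1.181, -0.178], TCP at [0.253, 0.571, 0.194] pointing down, gripper open.
Joint ranges: [-3.08, 3.08], [-0.75, 2.2], [0.22, 2.44], [-1.43, 4.57], [0, 2.65], [-2.85, 2.85]. Speed limits (rad/s): [2.79, 2.79, 3.14, 3.14, 3.14, 3.14].

INTERFACE

Orientations are given as a unit quaternion [x, y, z, w].
In Python, from station import sense, snapshot, camera_model, sign_off, grip_depth gives the robot as it stands.
- The arm moves only by the tool play_rows, never from a script. Its argument "deltas" is a list of rows, each a list of 6 numbers: the shift along the tool's x, y, z in m, then the turn, a rotation vector about the tool's x, y, z in rad. A call has 1 to 12 rows; each row is the pose to reach, as a shift and turn from the pose commanded when the call began, along the tool's axes at that moment; what a row does not reach only later rows make up. A row lasts 1/10 s, in which the tool goes at most 50 mm and 8.59 degrees, less where a joint would pass 70% of its speed; a pose out of reach is approached as far as the arm can. A call with a gripper value outside its range is refused whole. "gripper" is the finger opening in m, from 0 to 0.0854, set as the call begins (left out, the last holds). The fingers move at their own pace and stop on an object; "force" is the grip in N (left out, the last holds). Time passes only in rows, so rows that repeat a pose let the fingers close. It gives the time, the measured TCP pose, the force and the opening at its end, in the units of the state.
- sense(): the state, without advancing time (a new reading comes with each control period).
- snapshot(name): name is "scene" or "top" or "wrist"; returns the picture (384x512x3 uint8, red, green, blue); there is no depth.
- camera_model(name): a dict with "fx", "fy", "cx", "cy" (pixels), "distortion" ([k1, k2, p1, p2, k3] as OpenCV has them; the pictures are not rectified), "camera_from_world" (4x4, takes a point from world to camera coordinates). Camera axes: x right, y up, looking along -z (the intrinsics and any distortion apply to the point x, -y, -z); pixel columns grow to the right and rows downward; lengths in m; the calibration is good to about 2 mm. A picture is of the moment at which its call begins: read the wrist's pose just before it. camera_model takes no time and is no camera call; for the wrist camera it gives the pose at the moment of the call.
- sign_off(): hands the job in, once; it reports no verdict.
The state is a dict: "t": time; "q": joint angles; "qd": joint speeds; "tau": joint torques, N m; "tcp_pos": TCP position; "tool_rot": TCP orientation; "force": force on the tool from outside, world axes, zero at the start; "ft_torque": the same for the moment, N m; "finger_gap": opening from 0.0 (shut) to 1.0 (fully open).
Only numpy, scipy, OpenCV 4.12 (cv2) and the standard library are available. Lean on these libraries where they do the work, as an engineer would, in place of code of your own. Each camera call takes 0.05 s, during which the arm holds its last target.

TASK

Slide the broad square nickel pack over the iron plate, without lifting or tipping it, round in front of the two ceramic posts and in between them, until it sits square and centred with its nose under the grey test hood. Feel for the sprung contact hidden under the hood, press the pack against it gently (about 8 newtons on the contact beyond what the sliding itself takes, well under 20) for a second, then let go and leave the pack resting against the contact. Nothing may touch the two posts, and the other loose things must stay where they are.

Things in the scene. Friction and masses are not known exactly. Their poses are not given: they have to be found in the camera images.
- pack: The thing to slide: broad square sea-green battery pack, 92 x 92 mm, 34 mm high, 0.4 to 0.8 kg, too wide to grip, loose on the plate left or right of the station, turned up to 0.3 rad, further off than the fronts of the posts. Origin: centre of its underside, z up; +x towards its brass-plated side (the nose), which looks roughly away from the robot and must face into the station.
- station: Grey test station fixed on the plate: flat hood 120 mm wide, 150 mm deep, underside 46 mm and top 51 mm above the plate, open in front and at the sides; its rear block begins 90 mm in from the front edge, a low box on top there reaches 88 mm. Origin: on the plate below the middle of the hood's front edge; +x points into the station (the way the pack goes in), y along the front edge, z up.
- post_left: Fixed upright cream ribbed ceramic insulator post, 32 mm in diameter, 60 mm high, on the +y side of the station's centre line, a little in front of the hood (30 to 50 mm before the front edge, 80 to 88 mm off the centre line). Origin: centre of its foot, on the plate. Must not be touched.
- post_right: The same kind of post on the -y side of the station's centre line. Must not be touched.
- stick_pack: Bystander: narrow sea-green pack, 100 x 46 mm, 34 mm high, loose on the plate on the other side of the station from the broad pack. Origin: centre of its underside.
- lug: Bystander: loose heavy brass terminal lug, 73 mm long along its x (30 mm to -x and 43 mm to +x of its origin), 28 mm wide, 22 mm high, lying flat near the plate's robot-side edge. Origin: on its underside.
- insulator: Bystander: loose cream ceramic insulator, 40 mm in diameter, 42 mm high, standing towards the plate's far edge. Origin: centre of its underside.
- nut: Bystander: loose large steel nut, 28 mm across, 11 mm high, lying near the plate's robot-side edge. Origin: centre of its underside.
- contact_line (a point): A point on the station's centre line, 30 mm in from the hood's front edge, 18 mm above the plate, x into the station. The hidden copper contact face (50 mm wide, 24 mm high, square to x) lies when untouched anywhere from 15 mm before to 15 mm beyond this point; where is not measured. It yields along +x like a damped spring, 0.7 N per mm, for 18 mm, then stops hard.
- plate: Fixed cast-iron surface plate on the table, 520 x 860 mm, its top 25 mm above the table. Origin: centre of its underside. Sliding the pack over it takes roughly 1 to 4 N; bearing down on the pack makes it drag more.
Mind the look-alikes: they are no part of the job. What is shaped like the pack but black is not meant.

How it is judged:
By the outcome, as a careful person would: the job done as asked, in the order asked, and still so for the second after the job is handed in, with the robot touching nothing.
It also fails if it takes over 72 s, if anything falls off the work surface, if the arm or the gripper's body presses on something with over 40 N, if the wrist force passes 120 N, or if a joint passes its speed limit or range.

## Working session

There is one attempt and no reset: what is moved stays moved. The work goes in short steps, Python scripts to look and compute and a tool call to move; the robot and the scene stay as the last step left them, time stands still between calls to the robot, and variables do not carry over. Pictures are saved under pics/ and viewed, and the job is handed in when it is done.

Besides the shell and the picture viewer there is one more tool, called after ">>>" as name(argument=value, ...), one argument or row to a line, values as JSON. play_rows: Moves the arm, as the interface text tells. Its arguments: {"type":"object","properties":{"deltas":{"type":"array"},"gripper":{"type":"number"},"force":{"type":"number"}},"required":["deltas"]}

```bash
ls; mkdir -p pics; python3 - <<'E'
from station import *
import cv2
s=sense();print(s)
for n in ("scene","top","wrist"):
    im=snapshot(n);cv2.imwrite(f"pics/{n}0.png",im[...,::-1]);
    m=camera_model(n);print(n,m)
print(grip_depth)
E
```

```text
pics
{'t': 0.0, 'q': array([ 9.75476745e-01,  5.28489193e-01,  1.43390111e+00,  6.90410401e-05,
        1.18135562e+00, -1.78484458e-01]), 'qd': array([ 0.00304988, -0.00014256, -0.00167593,  0.00029384,  0.0002982 ,
       -0.00143143]), 'tau': array([ 3.71782862e-04, -4.42353666e+01, -1.78027278e+01, -1.79952531e-04,
        8.49402597e-03, -2.55330477e-06]), 'tcp_pos': array([0.25254281, 0.57085281, 0.19251991]), 'tool_rot': array([ 0.69249886, -0.14662602,  0.1460097 , -0.69110585]), 'force': array([-0.26307673, -0.00917532,  0.08964801]), 'ft_torque': array([-0.01446902, -0.00843646,  0.04176864]), 'finger_gap': 1.0020800319124306}
scene {'fx': 397.1414248397746, 'fy': 397.1414248397746, 'cx': 256.7983664126602, 'cy': 192.8003020870241, 'distortion': array([0.02669427, 0.        , 0.        , 0.        , 0.        ]), 'camera_from_world': array([[-0.49396955,  0.86938227,  0.012983  ,  0.24358191],
       [-0.63073864, -0.36857375,  0.68287785,  0.25362532],
       [ 0.59846709,  0.32913199,  0.7304172 , -1.31866675],
       [ 0.        ,  0.        ,  0.        ,  1.        ]])
[... 231 characters left out ...]
83, -0.99998775, -0.00471169,  0.0111193 ],
       [ 0.98896834, -0.00219996,  0.14811074, -0.47968242],
       [-0.14811929, -0.00443476,  0.98895956, -1.09344719],
       [ 0.        ,  0.        ,  0.        ,  1.        ]])}
wrist {'fx': 333.13689453140205, 'fy': 333.13689453140205, 'cx': 256.0976935166553, 'cy': 191.43033691517903, 'distortion': array([-0.08477688,  0.        ,  0.        ,  0.        ,  0.        ]), 'camera_from_world': array([[ 0.40507913,  0.91428067, -0.00132263, -0.62404051],
       [-0.86520419,  0.38286703, -0.32378163,  0.04134219],
       [-0.2955209 ,  0.13230153,  0.94613091, -0.38194206],
       [ 0.        ,  0.        ,  0.        ,  1.        ]])}
0.0187
```

View pics/top0.png

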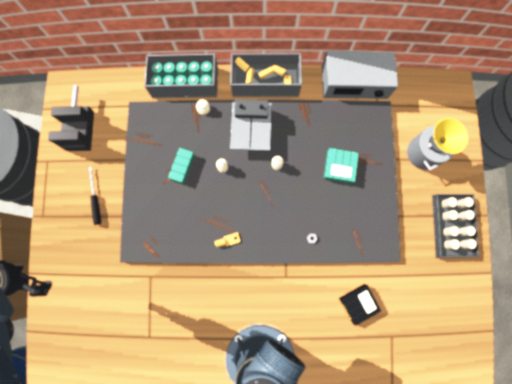

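View pics/scene0.png

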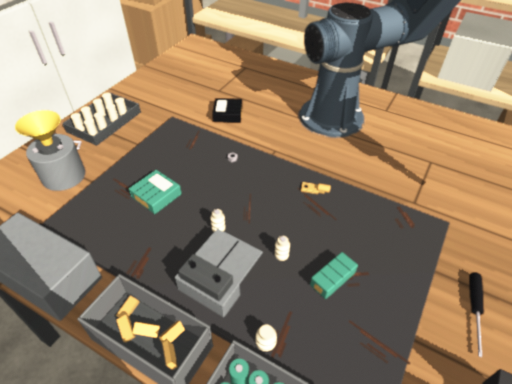

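View pics/wrist0.png

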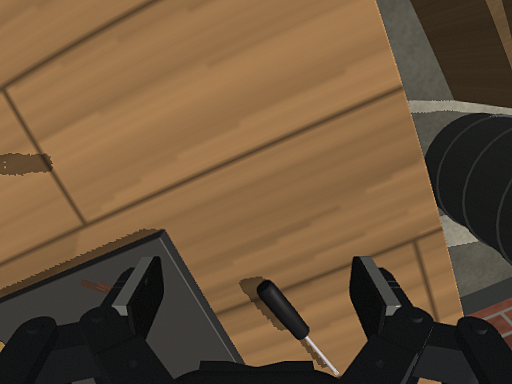

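Candidates in the top view: the broad sea-green pack at (342,166), the stick pack at (180,166) and the black look-alike at (360,303). Green items also lie in the bin at (183,73). By the description I choose (342,166), and I'll check it in a crop.

```bash
cat > h.py <<'E'
from station import *
import cv2, numpy as np
from scipy.spatial.transform import Rotation as Ro
def ray(cam,px):
    px=np.atleast_2d(np.array(px,float))
    K=np.array([[cam['fx'],0,cam['cx']],[0,cam['fy'],cam['cy']],[0,0,1.]])
    u=cv2.undistortPoints(px.reshape(-1,1,2),K,cam['distortion']).reshape(-1,2)
    d=np.c_[u[:,0],-u[:,1],-np.ones(len(u))]
    T=cam['camera_from_world'];R=T[:3,:3]
    return -R.T@T[:3,3], d@R
def onz(cam,px,z):
    o,d=ray(cam,px); return o+d*((z-o[2])/d[:,2])[:,None]
def proj(cam,P):
    P=np.atleast_2d(P);T=cam['camera_from_world'];c=P@T[:3,:3].T+T[:3,3]
    c=c*[1,-1,-1]
    K=np.array([[cam['fx'],0,cam['cx']],[0,cam['fy'],cam['cy']],[0,0,1.]])
    return cv2.projectPoints(c.reshape(-1,1,3),np.zeros(3),np.zeros(3),K,cam['distortion'])[0].reshape(-1,2)
E
python3 - <<'E'
from h import *
im=cv2.imread('pics/top0.png')
c=im[85:260,120:410]; cv2.imwrite('pics/top0c.png',cv2.resize(c,None,fx=2.75,fy=2.75,interpolation=cv2.INTER_CUBIC))
cam=camera_model('top'); print('C',ray(cam,[0,0])[0])
print('R',Ro.from_quat(sense()['tool_rot']).as_matrix().round(3))
for n,p,z in [('pack',(342,166),.059),('stick',(180,166),.059),('pl',(222,165),.085),('pr',(277,162),.085),('nut',(312,238),.03),('lug',(228,240),.047),('ins',(203,106),.06),('hoodFL',(230,149),.076),('hoodFR',(270,150),.076),('plate TL',(129,102),.025),('BR',(400,263),.025),('BL',(122,263),.025)]:
    print(n,onz(cam,p,z).round(3))
E
```

```text
C [0.31244699 0.0052147  1.15247356]
R [[ 0.914 -0.001  0.405]
 [-0.405 -0.001  0.914]
 [-0.    -1.    -0.002]]
pack [[ 0.58  -0.25   0.059]]
stick [[0.581 0.242 0.059]]
pl [[0.577 0.111 0.085]]
pr [[ 0.586 -0.051  0.085]]
nut [[ 0.364 -0.157  0.03 ]]
lug [[0.358 0.094 0.047]]
ins [[0.773 0.176 0.06 ]]
hoodFL [[0.628 0.089 0.076]]
hoodFR [[ 0.625 -0.031  0.076]]
plate TL [[0.807 0.427 0.025]]
BR [[ 0.286 -0.428  0.025]]
BL [[0.288 0.421 0.025]]
```

View pics/top0c.png

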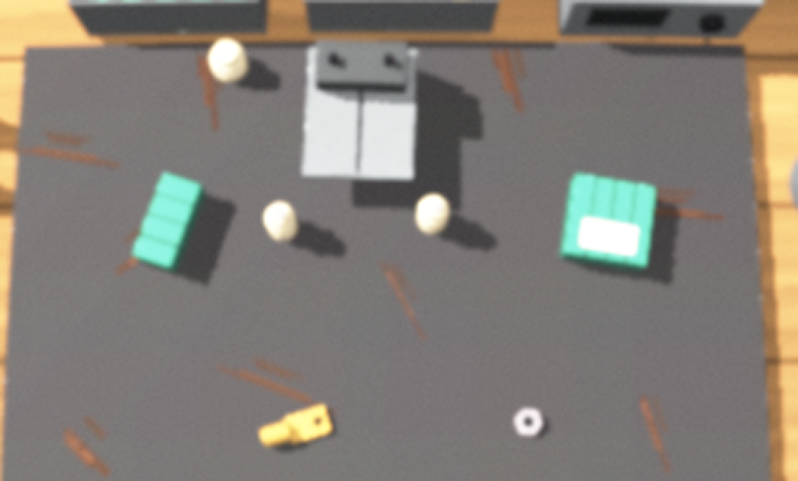

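```bash
cat >> h.py <<'E'
def delta(pos,yawz,s=None):
    """deltas from current measured pose to TCP pos with tool down, jaw axis (tool z) at world yaw yawz"""
    s=s or sense();R0=Ro.from_quat(s['tool_rot'])
    c,sn=np.cos(yawz),np.sin(yawz)
    R1=Ro.from_matrix(np.array([[sn,0,c],[-cz(c),0,sn],[0,-1,0]]))
    dr=(R0.inv()*R1).as_rotvec()
    dp=R0.inv().apply(np.array(pos)-s['tcp_pos'])
    return dp.round(4),dr.round(3)
def cz(c): return c
E
python3 - <<'E'
from h import *
s=sense();cam=camera_model('wrist');C=ray(cam,[0,0])[0]
print('cam in tool',Ro.from_quat(s['tool_rot']).inv().apply(C-s['tcp_pos']))
print(delta((.68,-.1,.33),np.pi/2))
print(delta((.68,-.1,.33),np.pi/2+.0))
E
```

```text
cam in tool [-8.43009880e-02 -1.81157483e-01 -1.13531595e-04]
(array([ 0.6624, -0.1367, -0.4408]), array([ 0.002, -0.417, -0.001]))
(array([ 0.6624, -0.1367, -0.4408]), array([ 0.002, -0.417, -0.001]))
```

>>> play_rows(
  deltas=[
    [0.033,-0.02,-0.022,0,-0.04,0],
    [0.066,-0.04,-0.044,0,-0.08,0],
    [0.1,-0.06,-0.066,0,-0.12,0],
    [0.133,-0.08,-0.088,0,-0.16,0],
    [0.166,-0.1,-0.11,0,-0.2,0],
    [0.2,-0.12,-0.133,0,-0.24,0],
    [0.233,-0.137,-0.155,0,-0.28,0],
    [0.266,-0.137,-0.177,0,-0.32,0],
    [0.3,-0.137,-0.2,0,-0.36,0],
    [0.333,-0.137,-0.222,0,-0.39,0],
    [0.366,-0.137,-0.244,0,-0.417,0],
    [0.4,-0.137,-0.266,0,-0.417,0],
  ],
)

```text
t: 1.35
tcp_pos: [0.5113, 0.1649, 0.3303]
tool_rot: [-0.707, -0.0, 0.0, 0.707]
force: [0.3, 0.0, 0.6]
finger_gap: 0.996
```

>>> play_rows(
  deltas=[
    [0.03,0,-0.03,0,0,0],
    [0.06,0,-0.06,0,0,0],
    [0.09,0,-0.09,0,0,0],
    [0.12,0,-0.12,0,0,0],
    [0.15,0,-0.15,0,0,0],
    [0.18,0,-0.18,0,0,0],
    [0.2,0,-0.2,0,0,0],
    [0.21,0,-0.22,0,0,0],
    [0.21,0,-0.24,0,0,0],
    [0.21,0,-0.24,0,0,0],
    [0.21,0,-0.24,0,0,0],
  ],
)

```text
t: 2.45
tcp_pos: [0.7203, -0.0734, 0.3305]
tool_rot: [-0.707, 0.0, 0.0, 0.707]
force: [-0.8, 0.1, 0.2]
finger_gap: 0.999
```

```bash
python3 - <<'E'
from h import *
s=sense();print(s['t'],s['tcp_pos'],s['q'].round(3),s['qd'].round(3),s['force'])
print(delta((.68,-.1,.33),np.pi/2))
cam=camera_model('wrist');np.save('cam1.npy',cam,allow_pickle=True)
im=snapshot('wrist');cv2.imwrite('pics/wrist1.png',im[...,::-1])
E
```

```text
2.45 [ 0.72029437 -0.07343169  0.33046007] [-2.560e-01  5.770e-01  9.630e-01  1.000e-03  1.603e+00 -1.826e+00] [ 0.023 -0.014  0.002  0.003  0.001  0.002] [-0.78409803  0.05338741  0.21872088]
(array([-0.0403,  0.0005, -0.0266]), array([-0.001, -0.   , -0.001]))
```

View pics/wrist1.png

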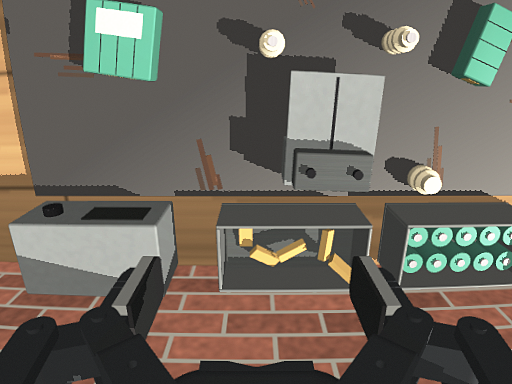

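The wrist view shows the broad pack at (122,40), cut off at the top, with the hood at (335,110) and the posts at (270,43) and (402,40). I'll move 0.2 m towards the robot for a full view.

>>> play_rows(
  deltas=[
    [-0.03,0,-0.005,0,0,0],
    [-0.07,0,-0.01,0,0,0],
    [-0.11,0,-0.02,0,0,0],
    [-0.15,0,-0.03,0,0,0],
    [-0.18,0,-0.03,0,0,0],
    [-0.2,0,-0.03,0,0,0],
    [-0.2,0,-0.03,0,0,0],
    [-0.2,0,-0.03,0,0,0],
  ],
)

```text
t: 3.3
tcp_pos: [0.5214, -0.1028, 0.3315]
tool_rot: [0.707, 0.001, 0.0, -0.707]
force: [0.6, -0.0, 0.2]
finger_gap: 1.0
```

```bash
python3 - <<'E'
from h import *
s=sense();print(s['t'],s['tcp_pos'],s['qd'].round(3),s['force'])
cam=camera_model('wrist');np.save('cam2.npy',cam,allow_pickle=True)
im=snapshot('wrist');cv2.imwrite('pics/wrist2.png',im[...,::-1])
im=snapshot('top');cv2.imwrite('pics/top2.png',im[...,::-1])
b=cv2.imread('pics/wrist2.png')
cv2.imwrite('pics/wrist2b.png',cv2.resize(b,(800,600),interpolation=cv2.INTER_CUBIC))
E
```

```text
3.3 [ 0.52138002 -0.10278419  0.33145886] [-0.     0.03  -0.027 -0.001 -0.002 -0.001] [ 0.56389384 -0.0059416   0.21946856]
```

View pics/wrist2b.png

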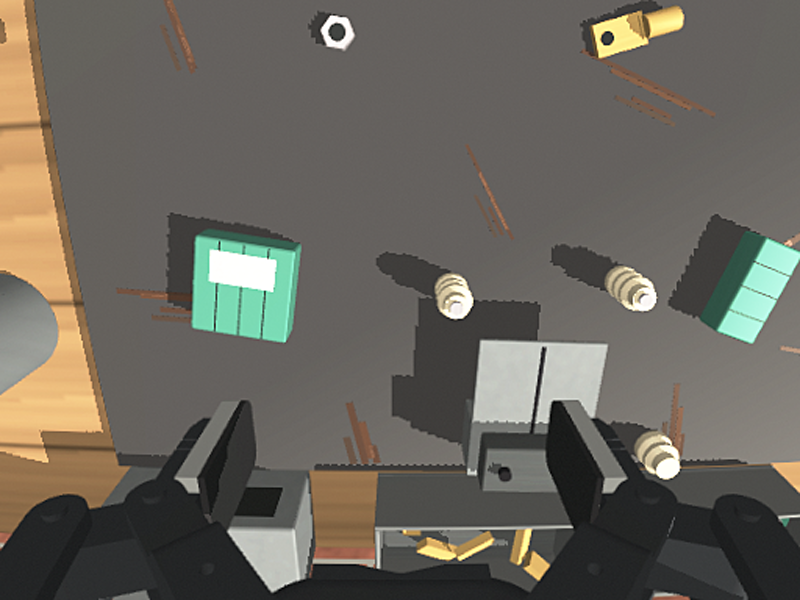

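The view shows the pack at (246,285), the posts at (455,295) and (632,290), and the hood front edge from (480,340) to (607,347). The lug is at (635,35) and the nut at (337,32). I'll measure from crops.

```bash
python3 - <<'E'
from h import *
b=cv2.imread('pics/wrist2.png')
def crop(x,y,w,h,f): return cv2.resize(b[y:y+h,x:x+w],None,fx=f,fy=f,interpolation=cv2.INTER_NEAREST)
A=crop(115,140,85,85,7);cv2.imwrite('pics/cA.png',A)
cv2.imwrite('pics/cB.png',crop(270,165,155,80,5))
print(b[180:184,130:190:6].tolist()[0]); print(b[150:225:5,140].tolist())
E
```

```text
[[178, 217, 121], [221, 243, 199], [255, 255, 255], [254, 255, 255], [254, 255, 255], [254, 255, 255], [253, 255, 255], [254, 255, 255], [179, 218, 122], [176, 216, 120]]
[[81, 96, 55], [21, 17, 33], [144, 165, 174], [252, 254, 255], [253, 255, 255], [254, 255, 255], [255, 255, 255], [187, 225, 126], [183, 221, 123], [182, 221, 123], [182, 221, 124], [179, 218, 121], [181, 220, 123], [95, 97, 101], [94, 97, 100]]
```

View pics/cA.png

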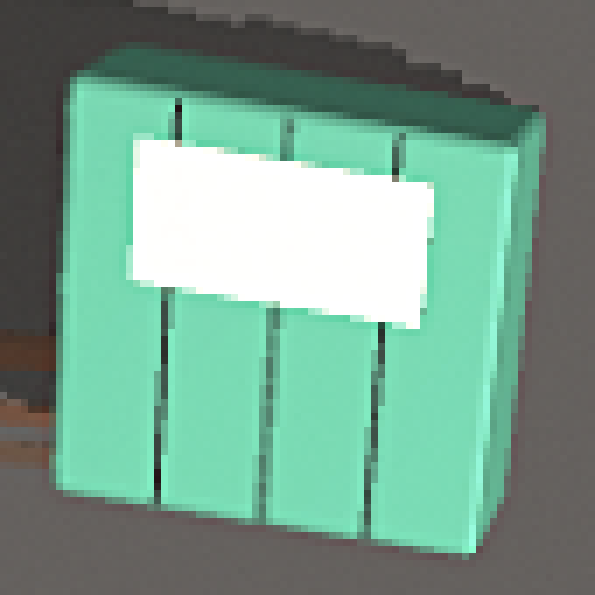

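View pics/cB.png

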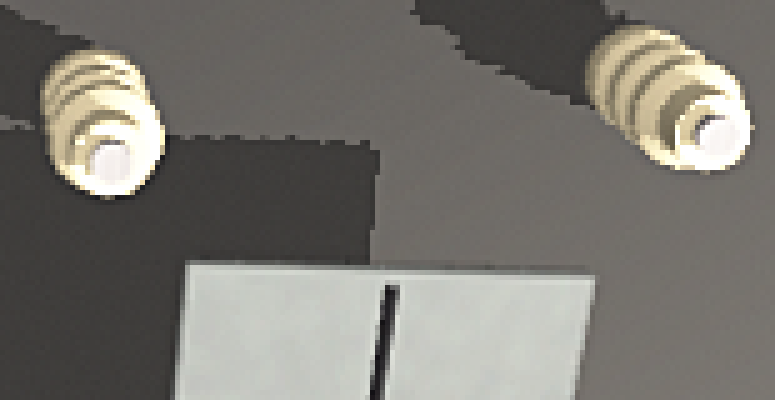

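```bash
python3 - <<'E'
from h import *
cam=np.load('cam2.npy',allow_pickle=True).item();top=camera_model('top')
A=np.array([(72,78),(522,148),(475,552),(60,490)])/7-.5+[115,140]
B=lambda p:np.array(p)/5-.5+[270,165]
P=onz(cam,A,.059)[:,:2];print('pack',P.round(4),'c',P.mean(0).round(4))
print('sides',np.linalg.norm(P-np.roll(P,-1,0),axis=1).round(4))
for i,j in((0,3),(1,2)): d=P[j]-P[i];print('yaw',np.arctan2(d[1],d[0]))
for i,j in((0,1),(3,2)): d=P[j]-P[i];print('yaw',np.arctan2(-d[0],d[1]))
H=onz(cam,B([(187,262),(595,276)]),.076)[:,:2];print('hood',H.round(4),'mid',H.mean(0).round(4),np.linalg.norm(H[1]-H[0]));d=H[1]-H[0];print('yaw',np.arctan2(-d[0],d[1]))
S=onz(cam,B([(390,290),(376,400)]),.076)[:,:2];d=S[1]-S[0];print('slot',S,np.arctan2(d[1],d[0]))
print('posts',onz(cam,B([(110,160),(717,133)]),.085).round(4))
# top view hood
tc=np.array([(303,177),(414,179)])/2.75-.5+[120,85]
H=onz(top,tc,.076)[:,:2];print('hood top',H.round(4),'mid',H.mean(0));d=H[1]-H[0];print(np.arctan2(d[0],-d[1]))
print('pack top',onz(top,np.array([(573,175),(655,185),(646,266),(562,255)])/2.75-.5+[120,85],.059).round(4))
print('nut,lug',onz(cam,np.array([(337,32)])*.64,.036).round(3),onz(cam,np.array([(592,30),(600,58),(648,50),(684,22)])*.64,.047).round(3))
E
```

```text
pack [[ 0.533  -0.2868]
 [ 0.5477 -0.1966]
 [ 0.6358 -0.2123]
 [ 0.6219 -0.3007]] c [ 0.5846 -0.2491]
sides [0.0914 0.0895 0.0894 0.0901]
yaw -0.15544176641820498
yaw -0.1772301784489896
yaw -0.16204096458209316
yaw -0.1552897821572824
hood [[ 0.6257 -0.0301]
 [ 0.6305  0.0893]] mid [0.6281 0.0296] 0.11943410917607475
yaw -0.03965936653821066
slot [[0.63460686 0.02929374]
 [0.67024334 0.02854486]] -0.02101130842696542
posts [[ 0.5915 -0.0542  0.085 ]
 [ 0.5835  0.1143  0.085 ]]
hood top [[ 0.6289  0.0898]
 [ 0.6262 -0.0311]] mid [0.62756118 0.02936332]
-0.02219745536890248
pack top [[ 0.636  -0.2085  0.059 ]
 [ 0.625  -0.3004  0.059 ]
 [ 0.5329 -0.2858  0.059 ]
 [ 0.5452 -0.1932  0.059 ]]
nut,lug [[ 0.364 -0.156  0.036]] [[0.361 0.056 0.047]
 [0.383 0.065 0.047]
 [0.375 0.106 0.047]
 [0.351 0.135 0.047]]
```

>>> play_rows(
  deltas=[
    [0.02,0.025,-0.024,0,0.03,0],
    [0.04,0.05,-0.048,0,0.06,0],
    [0.06,0.075,-0.072,0,0.1,0],
    [0.08,0.1,-0.096,0,0.13,0],
    [0.1,0.125,-0.12,0,0.16,0],
    [0.12,0.15,-0.144,0,0.16,0],
    [0.134,0.17,-0.159,0,0.16,0],
    [0.134,0.19,-0.159,0,0.16,0],
    [0.134,0.21,-0.159,0,0.16,0],
    [0.134,0.21,-0.159,0,0.16,0],
    [0.134,0.21,-0.159,0,0.16,0],
  ],
)

```text
t: 4.5
tcp_pos: [0.6557, -0.2623, 0.1197]
tool_rot: [-0.705, 0.057, -0.056, 0.705]
force: [-0.3, -0.4, 0.3]
finger_gap: 0.999
```

```bash
python3 - <<'E'
from h import *
s=sense();print(s['t'],s['tcp_pos'],s['force'],s['q'].round(2))
print(delta((.655,-.262,.032),np.pi/2-.16))
cam=camera_model('wrist');np.save('cam3.npy',cam,allow_pickle=True)
im=snapshot('wrist');cv2.imwrite('pics/wrist3.png',im[...,::-1])
E
```

```text
4.5 [ 0.65566887 -0.2623218   0.1196987 ] [-0.31453675 -0.35886327  0.33637459] [-0.54  0.72  1.27  0.    1.15 -1.95]
(array([-0.0006,  0.0877,  0.0002]), array([-0.   ,  0.001, -0.001]))
```

View pics/wrist3.png

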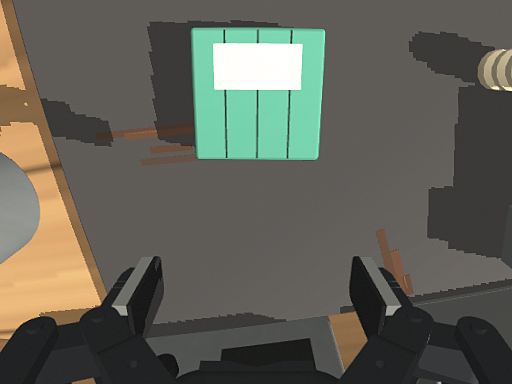

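The pack sits square in the view, centred at u≈258 with its nose edge at v≈158. The fingers are beyond the nose and clear of it, so I'll descend.

>>> play_rows(
  deltas=[
    [0,0.02,0,0,0,0],
    [0,0.04,0,0,0,0],
    [0,0.06,0,0,0,0],
    [0,0.075,0,0,0,0],
    [0,0.083,0,0,0,0],
    [0,0.088,0,0,0,0],
    [0,0.088,0,0,0,0],
    [-0.004,0.088,0,0,0,0],
    [-0.008,0.088,0,0,0,0],
    [-0.012,0.088,0,0,0,0],
  ],
)

```text
t: 5.55
tcp_pos: [0.6432, -0.2608, 0.0333]
tool_rot: [0.705, -0.056, 0.057, -0.705]
force: [-0.5, 0.0, -0.5]
finger_gap: 1.001
```

```bash
python3 - <<'E'
from h import *
s=sense();print(s['t'],s['tcp_pos'],s['force'])
im=snapshot('wrist');cv2.imwrite('pics/wrist4.png',im[...,::-1])
im=snapshot('top');cv2.imwrite('pics/top4.png',cv2.resize(im[90:280,200:420,::-1],None,fx=3,fy=3,interpolation=cv2.INTER_CUBIC))
E
```

```text
5.55 [ 0.64318815 -0.26084568  0.03325665] [-0.53004232  0.04599181 -0.48516982]
```

View pics/wrist4.png

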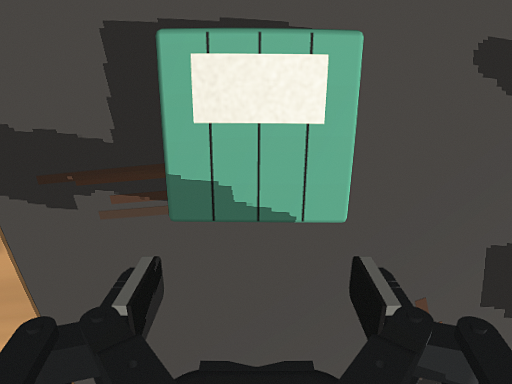

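View pics/top4.png

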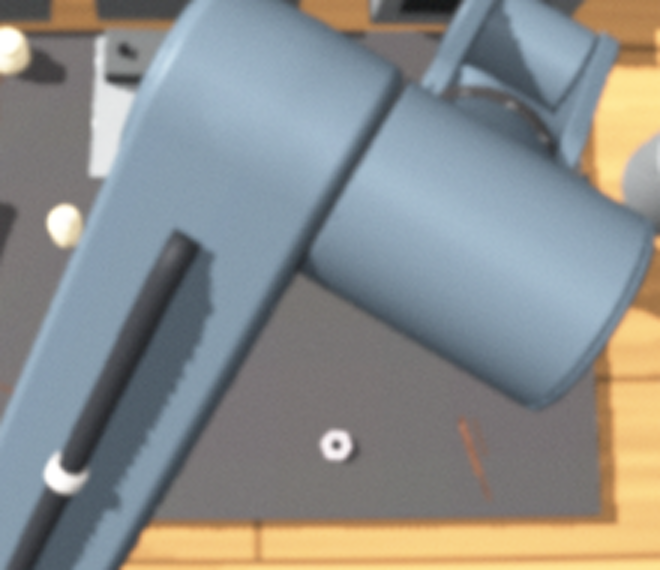

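Fully open (85 mm), the fingers would catch only the pack's outermost few millimetres. I'll close to 45 mm while still clear, then push toward the robot.

>>> play_rows(
  deltas=[
    [0,0,0,0,0,0],
    [0,0,0,0,0,0],
    [0,0,0,0,0,0],
    [0,0,0,0,0,0],
    [0,0,0,0,0,0],
    [0,0,0,0,0,0],
  ],
  gripper=0.045,
)

```text
t: 6.25
tcp_pos: [0.6433, -0.2607, 0.0325]
tool_rot: [0.705, -0.056, 0.056, -0.705]
force: [0.2, 0.8, 0.0]
finger_gap: 0.527
```

```bash
python3 - <<'E'
from h import *
s=sense();print(s['t'],s['tcp_pos'],s['force'],s['finger_gap'])
im=snapshot('wrist');cv2.imwrite('pics/wrist5.png',im[...,::-1])
E
```

```text
6.25 [ 0.64332989 -0.26070034  0.03245012] [0.16031714 0.82610109 0.03188032] 0.5273042558071137
```

View pics/wrist5.png

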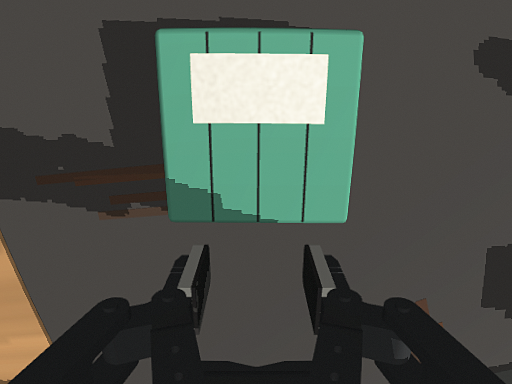

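>>> play_rows(
  deltas=[
    [-0.004,0,0,0,0,0],
    [-0.009,0,0,0,0,0],
    [-0.016,0,0,0,-0.01,0],
    [-0.024,0,-0.001,0,-0.03,0],
    [-0.033,0,-0.001,0,-0.045,0],
    [-0.042,0,-0.002,0,-0.06,0],
    [-0.051,0,-0.002,0,-0.075,0],
    [-0.06,0,-0.003,0,-0.09,0],
    [-0.068,0,-0.004,0,-0.11,0],
    [-0.074,0,-0.004,0,-0.12,0],
    [-0.08,0,-0.005,0,-0.132,0],
    [-0.084,0,-0.005,0,-0.132,0],
  ],
)

```text
t: 7.5
tcp_pos: [0.5591, -0.2524, 0.0325]
tool_rot: [0.707, -0.01, 0.01, -0.707]
force: [0.4, -0.1, -0.4]
finger_gap: 0.527
```

```bash
python3 - <<'E'
from h import *
s=sense();print(s['t'],s['tcp_pos'],s['force'],s['finger_gap'])
print(delta((.557,-.252,.032),np.pi/2-.028))
cam=camera_model('wrist');np.save('cam6.npy',cam,allow_pickle=True)
im=snapshot('wrist');cv2.imwrite('pics/wrist6.png',im[...,::-1])
E
```

```text
7.5 [ 0.55907586 -0.25235934  0.03251744] [ 0.36576255 -0.10110371 -0.37837572] 0.5268851638821904
(array([-0.0021,  0.0005,  0.0003]), array([ 0.,  0., -0.]))
```

View pics/wrist6.png

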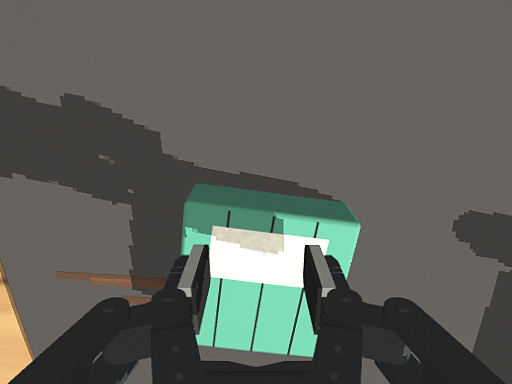

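```bash
python3 - <<'E'
from h import *
cam=np.load('cam6.npy',allow_pickle=True).item()
c=np.array([.5846,-.2491]);
for z in(.059,.025):
  y=-.16;R=np.array([[np.cos(y),-np.sin(y)],[np.sin(y),np.cos(y)]])
  P=c+np.array([(-.046,-.046),(-.046,.046),(.046,.046),(.046,-.046)])@R.T
  print(proj(cam,np.c_[P,[z]*4]).round())
im=snapshot('scene');cv2.imwrite('pics/sc6.png',im[...,::-1])
cv2.imwrite('pics/sc6c.png',cv2.resize(im[130:260,80:280,::-1],None,fx=4,fy=4,interpolation=cv2.INTER_CUBIC))
E
```

```text
[[184. 201.]
 [364. 223.]
 [327. 359.]
 [176. 343.]]
[[196. 181.]
 [347. 200.]
 [318. 321.]
 [187. 307.]]
```

View pics/sc6c.png

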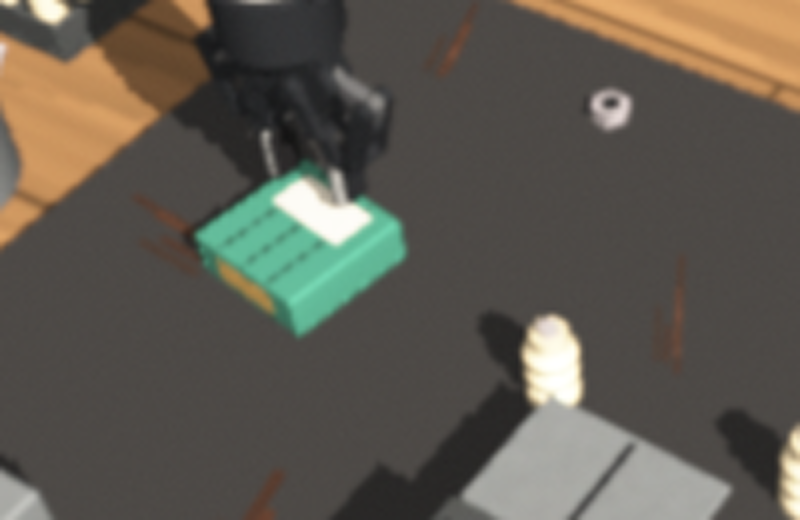

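```bash
python3 - <<'E'
from h import *
cam=np.load('cam6.npy',allow_pickle=True).item();sc=camera_model('scene')
for n,p in(('R',(165,180.5)),('L',(148,172.5))):
  for z in(.03,.045,.06,.075,.09): print(n,z,onz(sc,p,z).round(4))
print(proj(sc,[[.559,-.252,.0325],[.559,-.229,.06],[.559,-.275,.06]])); print(proj(cam,[[.559,-.252,.0325]]))
E
```

```text
R 0.03 [[ 0.534  -0.2593  0.03  ]]
R 0.045 [[ 0.5446 -0.2479  0.045 ]]
R 0.06 [[ 0.5552 -0.2365  0.06  ]]
R 0.075 [[ 0.5658 -0.2251  0.075 ]]
R 0.09 [[ 0.5765 -0.2137  0.09  ]]
L 0.03 [[ 0.533  -0.3182  0.03  ]]
L 0.045 [[ 0.5436 -0.3056  0.045 ]]
L 0.06 [[ 0.5543 -0.2931  0.06  ]]
L 0.075 [[ 0.5649 -0.2805  0.075 ]]
L 0.09 [[ 0.5755 -0.2679  0.09  ]]
[[161.02707626 186.65602011]
 [166.40400448 182.4558646 ]
 [152.25109255 176.05839388]]
[[256.29914484 226.449641  ]]
```

```bash
python3 - <<'E'
from h import *
s=sense();cam=np.load('cam6.npy',allow_pickle=True).item()
R=Ro.from_quat(s['tool_rot'])
for im,ps in(('45',[(303,246),(320,248),(322,320),(335,315),(209,246),(191,247)]),('85',[(350,258),(370,257),(378,328),(160,257)])):
  for p in ps:
    o,d=ray(cam,[p]);o=R.inv().apply(o-s['tcp_pos']);d=R.inv().apply(d)[0]
    print(im,p,[ (xx,(o+d*(xx-o[0])/d[0]).round(4)[1:].tolist()) for xx in(-.011,0,.011)])
im=cv2.imread('pics/wrist5.png');cv2.imwrite('pics/w5c.png',cv2.resize(im[220:384,130:380],None,fx=3.2,fy=3.2,interpolation=cv2.INTER_CUBIC))
E
```

```text
45 (303, 246) [(-0.011, [-0.045, 0.0216]), (0, [-0.0245, 0.0249]), (0.011, [-0.0041, 0.0281])]
45 (320, 248) [(-0.011, [-0.047, 0.0291]), (0, [-0.0268, 0.0335]), (0.011, [-0.0067, 0.0379])]
45 (322, 320) [(-0.011, [-0.095, 0.0213]), (0, [-0.082, 0.0244]), (0.011, [-0.0691, 0.0276])]
45 (335, 315) [(-0.011, [-0.0927, 0.026]), (0, [-0.0794, 0.0299]), (0.011, [-0.0661, 0.0338])]
45 (209, 246) [(-0.011, [-0.045, -0.0216]), (0, [-0.0246, -0.0249]), (0.011, [-0.0042, -0.0281])]
45 (191, 247) [(-0.011, [-0.0461, -0.0297]), (0, [-0.0258, -0.0342]), (0.011, [-0.0055, -0.0387])]
85 (350, 258) [(-0.011, [-0.0561, 0.0405]), (0, [-0.0373, 0.0466]), (0.011, [-0.0185, 0.0527])]
85 (370, 257) [(-0.011, [-0.0554, 0.0495]), (0, [-0.0365, 0.057]), (0.011, [-0.0176, 0.0644])]
85 (378, 328) [(-0.011, [-0.0992, 0.0382]), (0, [-0.0869, 0.0439]), (0.011, [-0.0746, 0.0496])]
85 (160, 257) [(-0.011, [-0.0553, -0.0416]), (0, [-0.0364, -0.0478]), (0.011, [-0.0175, -0.0541])]
```

View pics/w5c.png

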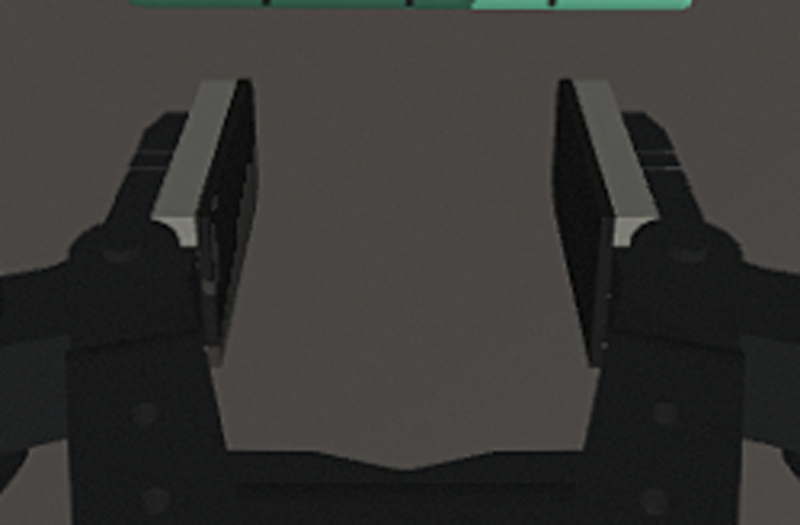

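The pack hasn't moved: its unmoved outline projects exactly onto this picture, and the fingers passed over it with no force. So at this opening the real fingertips sit well above where I assumed. I'll back out the same way and find the tip height by a guarded touch on the plate.

>>> play_rows(
  deltas=[
    [0,-0.01,0,0,0,0],
    [0.01,-0.015,0,0,0.02,0],
    [0.03,-0.015,-0.002,0,0.05,0],
    [0.05,-0.015,-0.004,0,0.08,0],
    [0.07,-0.015,-0.006,0,0.11,0],
    [0.09,-0.015,-0.007,0,0.132,0],
    [0.1,-0.015,-0.007,0,0.132,0],
    [0.1,0,-0.007,0,0.132,0],
    [0.1,0,-0.007,0,0.132,0],
  ],
)

```text
t: 8.5
tcp_pos: [0.657, -0.2606, 0.0298]
tool_rot: [-0.704, 0.058, -0.054, 0.706]
force: [-0.6, 0.3, -0.7]
finger_gap: 0.526
```

```bash
python3 - <<'E'
from h import *
s=sense();print(s['t'],s['tcp_pos'],s['force'],s['finger_gap'])
im=snapshot('scene');cv2.imwrite('pics/sc7.png',im[...,::-1])
sc=camera_model('scene');p=proj(sc,[s['tcp_pos']])[0];print(p)
c=im[150:250,70:200,::-1].copy()
c=cv2.resize(c,None,fx=6,fy=6,interpolation=cv2.INTER_CUBIC)
q=((p-[70,150])*6).astype(int);cv2.circle(c,tuple(map(int,q)),4,(0,0,255),-1);cv2.imwrite('pics/sc7c.png',c)
E
```

```text
8.5 [ 0.65704875 -0.26063941  0.02978903] [-0.61657486  0.25895077 -0.706826  ] 0.5258644090560576
[133.17898383 210.66524446]
```

View pics/sc7c.png

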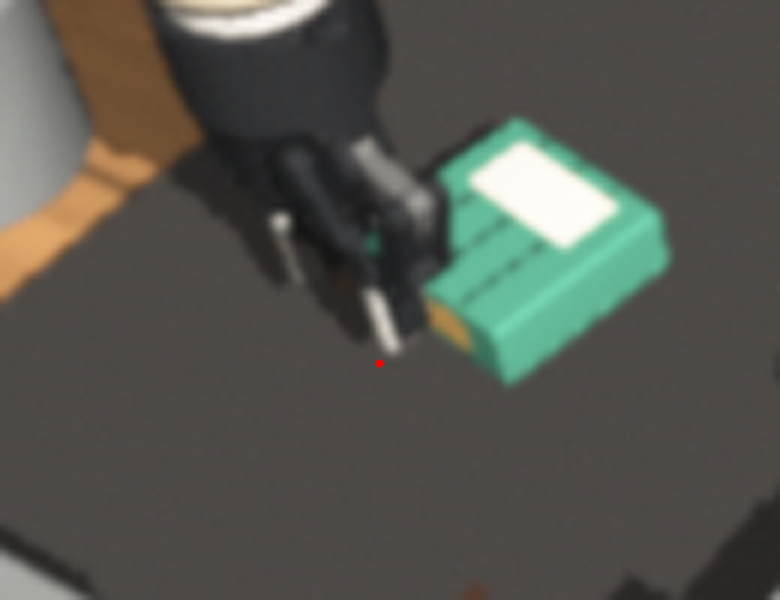

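```bash
python3 - <<'E'
from h import *
s=sense();sc=camera_model('scene');R=Ro.from_quat(s['tool_rot']).as_matrix();t=s['tcp_pos']
from scipy.optimize import least_squares
f=lambda v:proj(sc,[t+R@[v[0],-v[1],0]])[0]-np.array([70+342/6,150+317/6])
r=least_squares(f,[0,0]);print(r.x)
for name,p in(('R',(70+390/6,150+350/6)),('L',(70+297/6,150+283/6))):
  for a in(0,.011):
    g=lambda v:proj(sc,[t+R@[a,-v[0],v[1]]])[0]-np.array(p)
    print(name,a,least_squares(g,[0,0]).x)
print(Ro.from_quat(s['tool_rot']).as_matrix().round(3))
E
```

```text
[0.00847415 0.03604107]
R 0 [0.01769224 0.01306961]
R 0.011 [0.04378226 0.03506207]
L 0 [ 0.01676945 -0.0465046 ]
L 0.011 [ 0.04289204 -0.0224096 ]
[[ 0.987 -0.005  0.159]
 [-0.159  0.003  0.987]
 [-0.005 -1.     0.002]]
```

Both the scene and wrist views put the actual tips about 36 mm above the reported TCP at this opening. I'll descend in small, force-checked steps.

>>> play_rows(
  deltas=[
    [0,0.002,0,0,0,0],
    [0,0.004,0,0,0,0],
  ],
)

```text
t: 8.75
tcp_pos: [0.6587, -0.2622, 0.0285]
tool_rot: [-0.705, 0.057, -0.056, 0.705]
force: [-0.6, -0.0, -0.2]
finger_gap: 0.527
```

>>> play_rows(
  deltas=[
    [0,0.002,0,0,0,0],
    [0,0.003,0,0,0,0],
  ],
)

```text
t: 8.95
tcp_pos: [0.6591, -0.2622, 0.0255]
tool_rot: [-0.705, 0.057, -0.057, 0.705]
force: [-0.1, 0.7, 0.4]
finger_gap: 0.53
```

>>> play_rows(
  deltas=[
    [0,0.0015,0,0,0,0],
    [0,0.003,0,0,0,0],
  ],
)

```text
t: 9.15
tcp_pos: [0.6594, -0.2622, 0.0225]
tool_rot: [0.705, -0.056, 0.057, -0.705]
force: [-0.5, -0.4, 0.3]
finger_gap: 0.53
```

>>> play_rows(
  deltas=[
    [0,0.002,0,0,0,0],
    [0,0.004,0,0,0,0],
    [0,0.006,0,0,0,0],
  ],
)

```text
t: 9.45
tcp_pos: [0.6593, -0.2621, 0.0163]
tool_rot: [-0.705, 0.056, -0.056, 0.705]
force: [-0.4, -0.1, 0.4]
finger_gap: 0.528
```

>>> play_rows(
  deltas=[
    [0,0.002,0,0,0,0],
    [0,0.004,0,0,0,0],
    [0,0.006,0,0,0,0],
    [0,0.006,0,0,0,0],
  ],
)

```text
t: 9.85
tcp_pos: [0.6591, -0.2619, 0.0101]
tool_rot: [-0.705, 0.057, -0.056, 0.705]
force: [0.2, 0.3, -0.5]
finger_gap: 0.525
```

```bash
python3 - <<'E'
from h import *
s=sense();print(s['t'],s['tcp_pos'],s['force'],s['finger_gap'])
im=snapshot('scene')
c=cv2.resize(im[150:250,70:200,::-1],None,fx=6,fy=6,interpolation=cv2.INTER_CUBIC);cv2.imwrite('pics/sc8c.png',c)
E
```

```text
9.85 [ 0.6590544  -0.26189861  0.01005676] [ 0.21392098  0.25350503 -0.483548  ] 0.5245824294111412
```

View pics/sc8c.png

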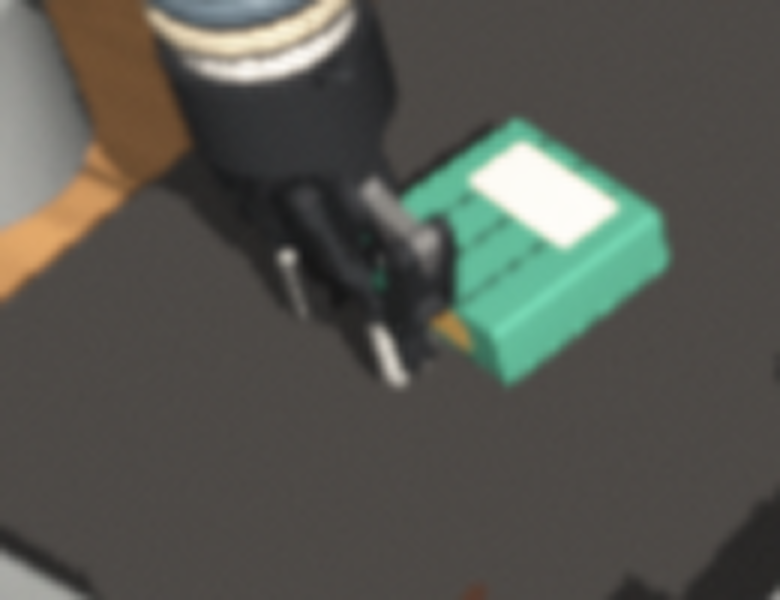

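>>> play_rows(
  deltas=[
    [0,0.002,0,0,0,0],
    [0,0.004,0,0,0,0],
    [0,0.006,0,0,0,0],
    [0,0.006,0,0,0,0],
  ],
)

```text
t: 10.3
tcp_pos: [0.659, -0.2619, 0.0041]
tool_rot: [-0.705, 0.057, -0.056, 0.705]
force: [0.3, -0.1, 0.3]
finger_gap: 0.529
```

>>> play_rows(
  deltas=[
    [0,0.002,0,0,0,0],
    [0,0.004,0,0,0,0],
    [0,0.004,0,0,0,0],
    [0,0.004,0,0,0,0],
  ],
)

```text
t: 10.7
tcp_pos: [0.6593, -0.262, 0.0004]
tool_rot: [-0.705, 0.057, -0.056, 0.705]
force: [0.5, 0.2, 0.1]
finger_gap: 0.527
```

>>> play_rows(
  deltas=[
    [-0.004,0,0,0,0,0],
    [-0.008,0,0,0,0,0],
    [-0.012,0,0,0,0,0],
    [-0.016,0,0,0,0,0],
    [-0.02,0,0,0,0,0],
  ],
)

```text
t: 11.2
tcp_pos: [0.6398, -0.2591, 0.0007]
tool_rot: [0.705, -0.056, 0.057, -0.705]
force: [2.4, 0.3, -0.1]
finger_gap: 0.525
```

```bash
python3 - <<'E'
from h import *
s=sense();print(s['t'],s['tcp_pos'],s['force'],s['finger_gap'])
im=snapshot('scene')
c=cv2.resize(im[150:250,70:200,::-1],None,fx=6,fy=6,interpolation=cv2.INTER_CUBIC);cv2.imwrite('pics/sc9c.png',c)
im=snapshot('wrist');cv2.imwrite('pics/wrist9.png',im[...,::-1])
E
```

```text
11.2 [ 0.63984866 -0.25905252  0.00073265] [ 2.44850104  0.27573962 -0.13339503] 0.5250163836270682
```

View pics/sc9c.png

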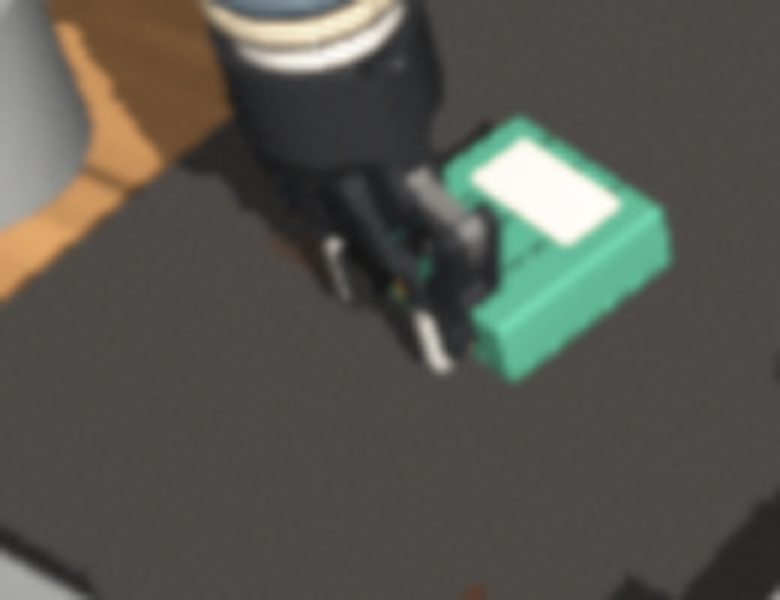

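View pics/wrist9.png

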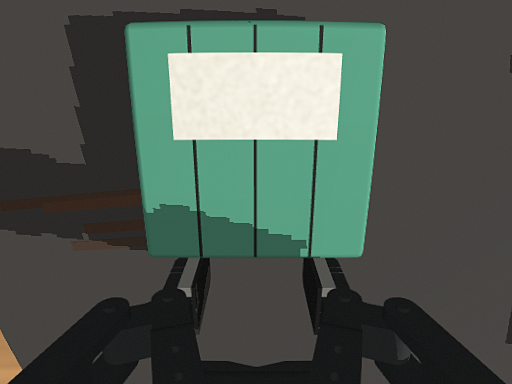

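Contact confirmed: +2.4 N, with the tips below the pack's top edge. I'll push it toward the robot while turning it to the station's heading.

>>> play_rows(
  deltas=[
    [-0.005,0,0,0,0,0],
    [-0.011,0,0,0,-0.01,0],
    [-0.018,0,-0.001,0,-0.03,0],
    [-0.025,0,-0.002,0,-0.045,0],
    [-0.032,0,-0.002,0,-0.06,0],
    [-0.039,0,-0.003,0,-0.075,0],
    [-0.046,0,-0.003,0,-0.09,0],
  ],
)

```text
t: 12.0
tcp_pos: [0.5933, -0.2548, 0.0007]
tool_rot: [0.707, -0.024, 0.024, -0.707]
force: [2.2, -1.1, 0.6]
finger_gap: 0.531
```

```bash
python3 - <<'E'
from h import *
s=sense();print(s['t'],s['tcp_pos'],s['force'],s['finger_gap'])
print(delta((.557,-.252,.001),np.pi/2-.028))
im=snapshot('wrist');cv2.imwrite('pics/wrist10.png',im[...,::-1])
E
```

```text
12.0 [ 0.59325262 -0.25477306  0.00073084] [ 2.22183626 -1.14604039  0.61778334] 0.5309766657001781
(array([-0.0364, -0.0003,  0.0003]), array([ 0.   , -0.041,  0.001]))
```

View pics/wrist10.png

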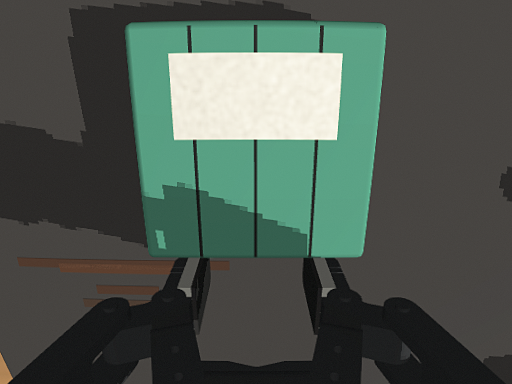

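Working well: the pack stays square against both fingers. Continuing.

>>> play_rows(
  deltas=[
    [-0.006,0,0,0,-0.01,0],
    [-0.012,0,0,0,-0.02,0],
    [-0.018,0,0,0,-0.03,0],
    [-0.024,0,0,0,-0.041,0],
    [-0.03,0,0,0,-0.041,0],
    [-0.034,0,0,0,-0.041,0],
    [-0.037,0,0,0,-0.041,0],
    [-0.037,0,0,0,-0.041,0],
    [-0.035,0,0,0,-0.041,0],
    [-0.025,0,0,0,-0.041,0],
  ],
)

```text
t: 13.05
tcp_pos: [0.5677, -0.2523, 0.0003]
tool_rot: [-0.707, 0.011, -0.01, 0.707]
force: [0.1, -1.2, -0.0]
finger_gap: 0.524
```

>>> play_rows(
  deltas=[
    [0.004,-0.02,0,0,0,0],
    [0.004,-0.05,0,0,0,0],
    [0.004,-0.09,0,0,0,0],
    [0.004,-0.13,0,0,0,0],
    [0.004,-0.16,0,0,0,0],
    [0.004,-0.16,0,0,0,0],
  ],
)

```text
t: 13.65
tcp_pos: [0.5768, -0.2549, 0.1662]
tool_rot: [0.709, -0.007, 0.013, -0.705]
force: [0.8, 0.9, 0.3]
finger_gap: 0.524
```

```bash
python3 - <<'E'
from h import *
s=sense();print(s['t'],s['tcp_pos'],s['force'],s['q'].round(2))
cam=camera_model('wrist');np.save('cam11.npy',cam,allow_pickle=True)
im=snapshot('wrist');cv2.imwrite('pics/wrist11.png',im[...,::-1])
cv2.imwrite('pics/wrist11b.png',cv2.resize(im[...,::-1],(800,600),interpolation=cv2.INTER_CUBIC))
E
```

```text
13.65 [ 0.57677878 -0.25494256  0.16616985] [0.76353626 0.88834383 0.338642  ] [-0.59  0.56  1.46  0.    1.11 -2.14]
```

View pics/wrist11b.png

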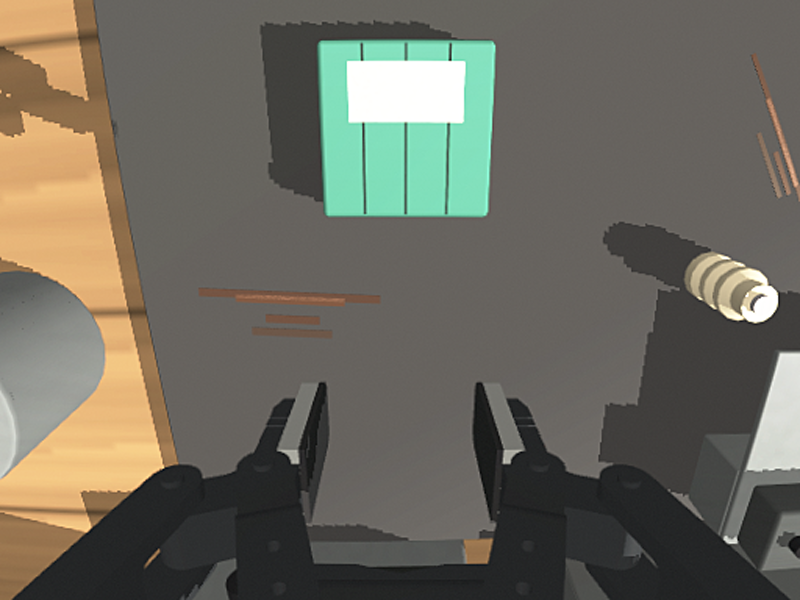

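```bash
cat >> h.py <<'E'
def packpose(im,cam,z=.059,shrink=None):
    """im BGR; mask bright green top, contour quad -> world"""
    b,g,r=[im[...,i].astype(int) for i in range(3)]
    hsv=cv2.cvtColor(im,cv2.COLOR_BGR2HSV)
    m=((hsv[...,0]>68)&(hsv[...,0]<92)&(hsv[...,1]>70)&(hsv[...,2]>60)).astype(np.uint8)
    m=cv2.morphologyEx(m,cv2.MORPH_CLOSE,np.ones((5,5)))
    cs,_=cv2.findContours(m,cv2.RETR_EXTERNAL,cv2.CHAIN_APPROX_NONE)
    return sorted(cs,key=cv2.contourArea)[::-1]
E
python3 - <<'E'
from h import *
cam=np.load('cam11.npy',allow_pickle=True).item();im=cv2.imread('pics/wrist11.png')
c=packpose(im,cam)[0]
q=cv2.approxPolyDP(c,6,True).reshape(-1,2);print(q.tolist())
P=onz(cam,q,.059)[:,:2];print(P.round(4))
w=onz(cam,c.reshape(-1,2),.059)[:,:2]
r=cv2.minAreaRect((w*1000).astype(np.float32));print(r)
A=np.array([(319,41),(495,41),(489,216),(326,216)])*.64-.2
P=onz(cam,A,.059)[:,:2];print(P.round(4),P.mean(0))
for i,j in((0,3),(1,2)): d=P[j]-P[i];print('yaw',np.arctan2(d[1],d[0]))
for i,j in((0,1),(3,2)): d=P[j]-P[i];print('yaw',np.arctan2(-d[0],d[1]))
print('post',onz(cam,np.array([(760,304)])*.64-.2,.085))
E
```

```text
[[204, 26], [208, 137], [309, 138], [315, 26]]
[[ 0.4517 -0.2933]
 [ 0.5411 -0.2962]
 [ 0.5443 -0.2085]
 [ 0.4542 -0.2051]]
((497.8027648925781, -250.41827392578125), (91.40912628173828, 90.96337890625), 88.35901641845703)
[[ 0.4517 -0.2933]
 [ 0.4543 -0.2038]
 [ 0.5444 -0.2052]
 [ 0.542  -0.2959]] [ 0.49811467 -0.24953721]
yaw -0.02841298350036118
yaw -0.015578643117343482
yaw -0.028290461734170276
yaw -0.02698846520801284
post [[ 0.59112205 -0.05542806  0.085     ]]
```

The pack is at (0.498, -0.250) with yaw -0.028, square to the station. Next I'll swing the gripper round to its right flank.

>>> play_rows(
  deltas=[
    [-0.01,0,-0.01,0,0.14,0],
    [-0.02,0,-0.02,0,0.28,0],
    [-0.03,0,-0.03,0,0.42,0],
    [-0.04,0,-0.04,0,0.56,0],
    [-0.05,0,-0.05,0,0.7,0],
    [-0.06,0,-0.06,0,0.84,0],
    [-0.07,0,-0.069,0,0.98,0],
    [-0.079,0,-0.069,0,1.12,0],
    [-0.079,0,-0.069,0,1.26,0],
    [-0.079,0,-0.069,0,1.4,0],
    [-0.079,0,-0.069,0,1.54,0],
    [-0.079,0,-0.069,0,1.571,0],
  ],
)

```text
t: 14.9
tcp_pos: [0.4911, -0.3187, 0.1585]
tool_rot: [-0.492, 0.509, -0.507, 0.492]
force: [-0.0, -0.3, 0.4]
finger_gap: 0.528
```

```bash
python3 - <<'E'
from h import *
s=sense();print(s['t'],s['tcp_pos'],s['force'],s['q'].round(2))
print(delta((.496,-.322,.001),-.028))
im=snapshot('wrist');cv2.imwrite('pics/wrist12.png',im[...,::-1])
E
```

```text
14.9 [ 0.4910925  -0.31873727  0.1585458 ] [-0.04863326 -0.32026427  0.35288729] [-0.77  0.52  1.57  0.    1.06 -0.73]
(array([0.0035, 0.1575, 0.0055]), array([ 0.003, -0.004, -0.003]))
```

View pics/wrist12.png

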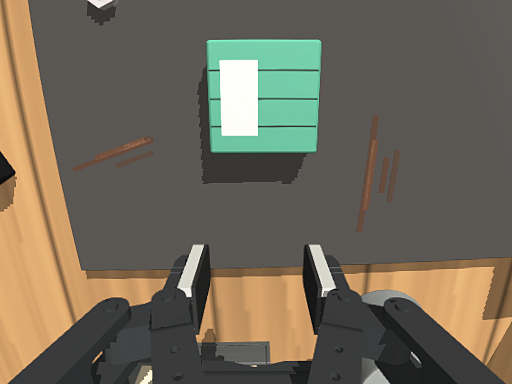

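>>> play_rows(
  deltas=[
    [0.004,0.02,0.0055,0,-0.004,0],
    [0.004,0.05,0.0055,0,-0.004,0],
    [0.004,0.08,0.0055,0,-0.004,0],
    [0.004,0.11,0.0055,0,-0.004,0],
    [0.004,0.135,0.0055,0,-0.004,0],
    [0.004,0.15,0.0055,0,-0.004,0],
    [0.004,0.156,0.0055,0,-0.004,0],
    [0.004,0.156,0.0055,0,-0.004,0],
    [0.004,0.156,0.0055,0,-0.004,0],
  ],
)

```text
t: 15.85
tcp_pos: [0.4978, -0.3243, 0.0052]
tool_rot: [0.494, -0.506, 0.507, -0.494]
force: [0.1, 0.0, 0.1]
finger_gap: 0.526
```

>>> play_rows(
  deltas=[
    [-0.005,0,0,0,0,0],
    [-0.011,0,0,0,0,0],
    [-0.017,0,0,0,0,0],
    [-0.023,0,0,0,0,0],
    [-0.029,0,0,0,0,0],
  ],
)

```text
t: 16.35
tcp_pos: [0.4986, -0.295, 0.0051]
tool_rot: [0.494, -0.505, 0.507, -0.494]
force: [0.7, -2.0, 0.5]
finger_gap: 0.525
```

```bash
python3 - <<'E'
from h import *
s=sense();print(s['t'],s['tcp_pos'],s['force'])
print(delta((.500,-.024,.001),-.028))
im=snapshot('wrist');cv2.imwrite('pics/wrist13.png',im[...,::-1])
E
```

```text
16.35 [ 0.4985691  -0.29501529  0.00511681] [ 0.74288075 -2.0225767   0.45440984]
(array([-0.271 ,  0.0036, -0.0053]), array([-0.002,  0.003,  0.002]))
```

View pics/wrist13.png

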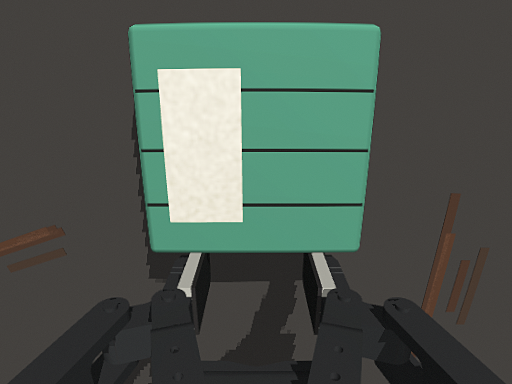

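>>> play_rows(
  deltas=[
    [-0.006,0,0,0,0,0],
    [-0.014,0,0,0,0,0],
    [-0.023,0.001,0,0,0,0],
    [-0.032,0.001,0,0,0,0],
    [-0.041,0.002,0,0,0,0],
    [-0.05,0.002,-0.001,0,0,0],
    [-0.059,0.002,-0.001,0,0,0],
    [-0.068,0.003,-0.001,0,0,0],
    [-0.077,0.003,-0.002,0,0,0],
    [-0.086,0.003,-0.002,0,0,0],
    [-0.095,0.003,-0.002,0,0,0],
    [-0.102,0.003,-0.002,0,0,0],
  ],
)

```text
t: 17.6
tcp_pos: [0.4982, -0.1916, 0.0014]
tool_rot: [-0.494, 0.506, -0.506, 0.494]
force: [0.3, -1.2, -1.0]
finger_gap: 0.525
```

```bash
python3 - <<'E'
from h import *
s=sense();print(s['t'],s['tcp_pos'],s['force'])
print(delta((.500,-.024,.001),-.028))
im=snapshot('wrist');cv2.imwrite('pics/wrist14.png',im[...,::-1])
E
```

```text
17.6 [ 0.49816156 -0.19164811  0.001376  ] [ 0.29009906 -1.22725065 -1.04249607]
(array([-0.1676,  0.0005, -0.0023]), array([ 0.001,  0.003, -0.   ]))
```

View pics/wrist14.png

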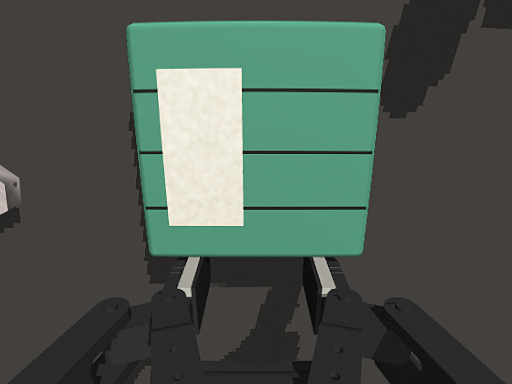

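>>> play_rows(
  deltas=[
    [-0.006,0,0,0,0,0],
    [-0.014,0,0,0,0,0],
    [-0.023,0,0,0,0,0],
    [-0.032,0,0,0,0,0],
    [-0.041,0,-0.001,0,0,0],
    [-0.05,0,-0.001,0,0,0],
    [-0.059,0,-0.001,0,0,0],
    [-0.068,0,-0.001,0,0,0],
    [-0.077,0,-0.002,0,0,0],
    [-0.086,0,-0.002,0,0,0],
    [-0.094,0,-0.002,0,0,0],
    [-0.1,0,-0.002,0,0,0],
  ],
)

```text
t: 18.85
tcp_pos: [0.4988, -0.0919, 0.0015]
tool_rot: [-0.494, 0.506, -0.506, 0.494]
force: [0.4, -1.8, -0.9]
finger_gap: 0.525
```

```bash
python3 - <<'E'
from h import *
s=sense();print(s['t'],s['tcp_pos'],s['force'])
print(delta((.500,-.025,.001),-.028))
cam=camera_model('wrist')
im=snapshot('wrist')[...,::-1].copy();cv2.imwrite('pics/wrist15.png',im)
c=packpose(im,cam)[0];q=cv2.approxPolyDP(c,6,True).reshape(-1,2);print(q.tolist(),onz(cam,q,.059)[:,:2].round(4).tolist())
E
```

```text
18.85 [ 0.49884942 -0.09191383  0.00153717] [ 0.36246697 -1.82680758 -0.93639308]
(array([-0.0669,  0.0005, -0.0005]), array([ 0.   ,  0.003, -0.   ]))
[[127, 26], [151, 254], [361, 254], [383, 25]] [[0.4558, 0.011], [0.4537, -0.0776], [0.5428, -0.0798], [0.5444, 0.0091]]
```

View pics/wrist15.png

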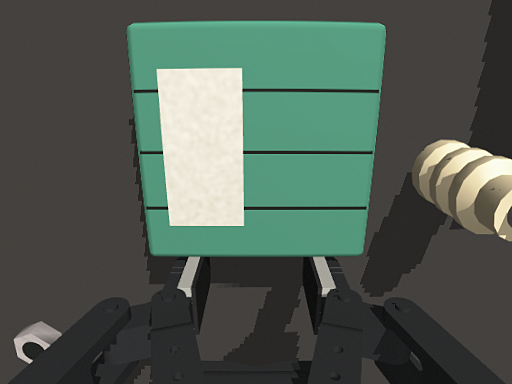

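>>> play_rows(
  deltas=[
    [-0.006,0,0,0,0,0],
    [-0.013,0,0,0,0,0],
    [-0.021,0,0,0,0,0],
    [-0.029,0,0,0,0,0],
    [-0.037,0,0,0,0,0],
    [-0.045,0,0,0,0,0],
    [-0.052,0,0,0,0,0],
    [-0.058,0,0,0,0,0],
    [-0.063,0,0,0,0,0],
    [-0.066,0,0,0,0,0],
    [-0.067,0,0,0,0,0],
    [-0.067,0,0,0,0,0],
  ],
)

```text
t: 20.1
tcp_pos: [0.5004, -0.0255, 0.0015]
tool_rot: [-0.494, 0.506, -0.506, 0.494]
force: [0.7, 0.7, 0.1]
finger_gap: 0.526
```

>>> play_rows(
  deltas=[
    [0.006,0,0,0,0,0],
    [0.014,0,0,0,0,0],
    [0.014,-0.02,0,0,0,0],
    [0.014,-0.06,0,0,0,0],
    [0.014,-0.1,0,0,0,0],
    [0.014,-0.14,0,0,0,0],
    [0.014,-0.17,0,0,0,0],
    [0.014,-0.17,0,0,0,0],
    [0.014,-0.17,0,0,0,0],
  ],
)

```text
t: 21.0
tcp_pos: [0.5003, -0.0404, 0.1719]
tool_rot: [0.493, -0.506, 0.507, -0.494]
force: [-0.3, -0.1, -0.4]
finger_gap: 0.526
```

```bash
python3 - <<'E'
from h import *
s=sense();print(s['t'],s['tcp_pos'],s['force'])
cam=camera_model('wrist')
im=snapshot('wrist')[...,::-1].copy();cv2.imwrite('pics/wrist16.png',im)
c=packpose(im,cam)[0];q=cv2.approxPolyDP(c,6,True).reshape(-1,2);P=onz(cam,q,.059)[:,:2];print(q.tolist(),P.round(4).tolist(),P.mean(0))
E
```

```text
21.0 [ 0.50028379 -0.0403679   0.17194994] [-0.29606116 -0.13901311 -0.39795812]
[[203, 36], [206, 144], [306, 144], [311, 38]] [[0.4593, 0.0785], [0.4558, -0.0113], [0.545, -0.0137], [0.5479, 0.0747]] [0.50198537 0.03201184]
```

View pics/wrist16.png

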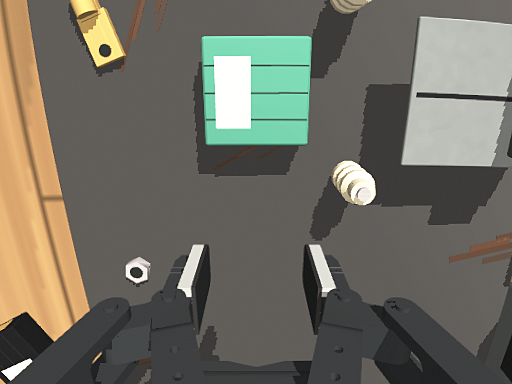

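The pack is in front of the posts at (0.502, 0.032), clear of the post at (354,183). The hood's front edge runs from (420,17) to (402,165). I'll work out the alignment more precisely.

```bash
python3 - <<'E'
from h import *
cam=camera_model('wrist');im=cv2.imread('pics/wrist16.png')
cv2.imwrite('pics/c16.png',cv2.resize(im[0:190,380:512],None,fx=3.1,fy=3.1,interpolation=cv2.INTER_CUBIC))
# hood front edge: subpixel per row, light vs dark
g=im[...,1].astype(float);pts=[]
for v in range(24,160,2):
    row=g[v,395:430];d=np.diff(row);k=d.argmax();
    lo,hi=row[max(k-3,0)],row[min(k+4,34)];
    pts.append((395+k+.5,v))
P=onz(cam,pts,.076)[:,:2]
l=cv2.fitLine(P.astype(np.float32),cv2.DIST_HUBER,0,1e-4,1e-4).ravel();d=l[:2]*np.sign(l[1]);print('front yaw',np.arctan2(-d[0],d[1]),l[2:])
pts=[]
for u in range(430,505,3):
    c=g[85:110,u];k=c.argmin();w=np.clip(170-c[max(k-3,0):k+4],0,None);pts.append((u,85+max(k-3,0)+(w*np.arange(len(w))).sum()/w.sum()))
P=onz(cam,pts,.076)[:,:2];l=cv2.fitLine(P.astype(np.float32),cv2.DIST_HUBER,0,1e-4,1e-4).ravel();d=l[:2]*np.sign(l[0]);print('slot yaw',np.arctan2(d[1],d[0]),l[2:], 'y at .628',l[3]+(0.628-l[2])*d[1]/d[0])
c=packpose(im,cam)[0].reshape(-1,2)
W=onz(cam,c,.059)[:,:2]
def side(sel,ax):
    l=cv2.fitLine(W[sel].astype(np.float32),cv2.DIST_HUBER,0,1e-4,1e-4).ravel();d=l[:2]*np.sign(l[ax]);return np.arctan2(d[1],d[0])-(np.pi/2 if ax else 0)
m=W.mean(0)
print('pack yaws',side((W[:,0]>m[0]+.038)&(abs(W[:,1]-m[1])<.035),1),side((W[:,0]<m[0]-.038)&(abs(W[:,1]-m[1])<.035),1),side((W[:,1]<m[1]-.038)&(abs(W[:,0]-m[0])<.035),0),side((W[:,1]>m[1]+.038)&(abs(W[:,0]-m[0])<.035),0))
print(cv2.minAreaRect((W*1000).astype(np.float32)))
print(delta((.427,.035,.172),np.pi/2-.028))
E
```

```text
front yaw -0.03568192 [0.6262339  0.03160035]
slot yaw -0.034025628 [0.6839648  0.02787592] y at .628 0.029780895
pack yaws -0.03088522 -0.021217465 -0.0259557 -0.026548164
((500.333984375, 32.39466094970703), (90.58279418945312, 91.19709777832031), 88.50174713134766)
(array([-0.0731, -0.001 , -0.0744]), array([ 1.000e-03, -1.569e+00, -1.000e-03]))
```

View pics/c16.png

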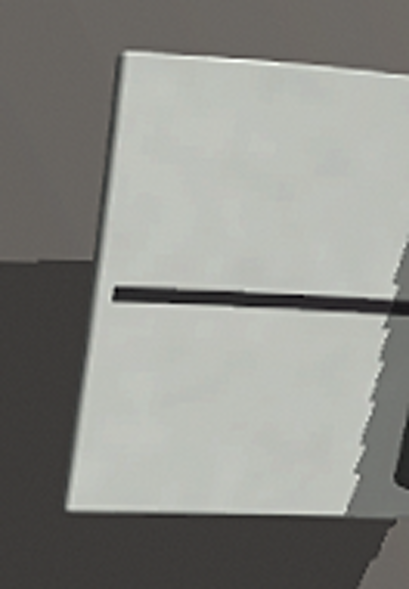

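>>> play_rows(
  deltas=[
    [-0.01,0,-0.01,0,-0.14,0],
    [-0.02,0,-0.02,0,-0.28,0],
    [-0.03,0,-0.03,0,-0.42,0],
    [-0.04,0,-0.04,0,-0.56,0],
    [-0.05,0,-0.05,0,-0.7,0],
    [-0.06,0,-0.06,0,-0.84,0],
    [-0.07,0,-0.07,0,-0.98,0],
    [-0.073,0,-0.074,0,-1.12,0],
    [-0.073,0,-0.074,0,-1.26,0],
    [-0.073,0,-0.074,0,-1.4,0],
    [-0.073,0,-0.074,0,-1.54,0],
    [-0.073,0,-0.074,0,-1.569,0],
  ],
)

```text
t: 22.25
tcp_pos: [0.4268, 0.0351, 0.1699]
tool_rot: [-0.707, 0.011, -0.008, 0.707]
force: [0.0, -0.4, 0.0]
finger_gap: 0.524
```

```bash
python3 - <<'E'
from h import *
s=sense();print(s['t'],s['tcp_pos'],s['force'],s['q'].round(2))
print(delta((.427,.0345,.001),np.pi/2-.028))
im=snapshot('wrist')[...,::-1].copy();cv2.imwrite('pics/wrist17.png',im)
E
```

```text
22.25 [0.42676611 0.03513196 0.16991774] [ 0.00206077 -0.36152911  0.01510893] [-0.18  0.3   1.93  0.    0.91 -1.73]
(array([ 0.001 ,  0.1689, -0.0007]), array([-0.001,  0.002, -0.004]))
```

View pics/wrist17.png

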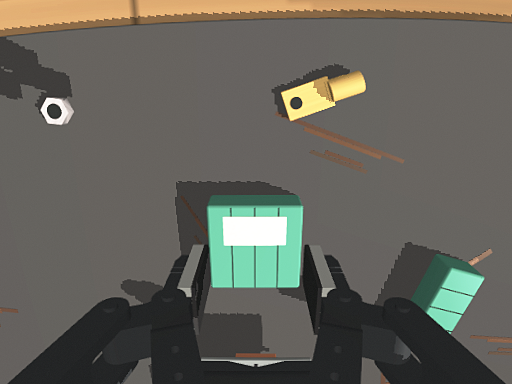

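>>> play_rows(
  deltas=[
    [0,0.03,-0.001,0,0.002,-0.004],
    [0,0.06,-0.001,0,0.002,-0.004],
    [0,0.09,-0.001,0,0.002,-0.004],
    [0,0.12,-0.001,0,0.002,-0.004],
    [0,0.145,-0.001,0,0.002,-0.004],
    [0,0.16,-0.001,0,0.002,-0.004],
    [0,0.169,-0.001,0,0.002,-0.004],
    [0,0.169,-0.001,0,0.002,-0.004],
    [0,0.169,-0.001,0,0.002,-0.004],
  ],
)

```text
t: 23.2
tcp_pos: [0.4281, 0.034, 0.0026]
tool_rot: [0.707, -0.009, 0.012, -0.707]
force: [0.2, 0.6, 0.2]
finger_gap: 0.527
```

>>> play_rows(
  deltas=[
    [0.005,0,0,0,0,0],
    [0.011,0,0,0,0,0],
    [0.017,0,0,0,0,0],
    [0.022,0,0,0,0,0],
    [0.026,0,0,0,0,0],
  ],
)

```text
t: 23.7
tcp_pos: [0.4539, 0.0335, 0.0028]
tool_rot: [-0.707, 0.009, -0.011, 0.707]
force: [-1.9, -0.4, 1.6]
finger_gap: 0.527
```

```bash
python3 - <<'E'
from h import *
s=sense();print(s['t'],s['tcp_pos'],s['force'],Ro.from_quat(s['tool_rot']).as_matrix().round(3)[:,0])
im=snapshot('wrist')[...,::-1].copy();cv2.imwrite('pics/wrist18.png',im)
E
```

```text
23.7 [0.4538815  0.03346128 0.0028073 ] [-1.87061983 -0.42805934  1.64190464] [ 1.    -0.029  0.003]
```

View pics/wrist18.png

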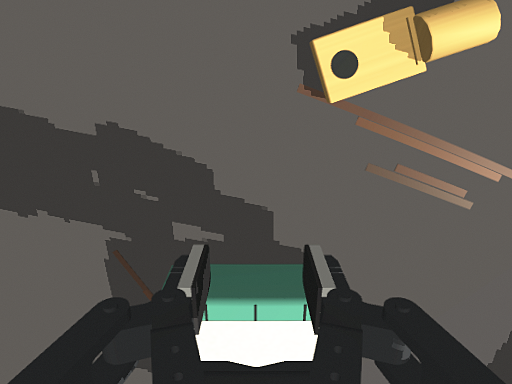

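>>> play_rows(
  deltas=[
    [0.005,0,0,0,0.001,0],
    [0.012,0,0,0,0.002,0],
    [0.019,0,0,0,0.003,0],
    [0.026,0,0,0,0.003,0],
    [0.033,0,0,0,0.004,0],
    [0.04,0,0.001,0,0.004,0],
    [0.045,0,0.001,0,0.005,0],
    [0.05,0,0.001,0,0.005,0],
  ],
)

```text
t: 24.55
tcp_pos: [0.5044, 0.033, 0.0028]
tool_rot: [-0.707, 0.011, -0.013, 0.707]
force: [-1.4, 0.5, -0.3]
finger_gap: 0.527
```

```bash
python3 - <<'E'
from h import *
s=sense();print(s['t'],s['tcp_pos'],s['force'],Ro.from_quat(s['tool_rot']).as_matrix().round(3)[:,0])
im=snapshot('top')[...,::-1].copy()
cv2.imwrite('pics/top19.png',cv2.resize(im[90:230,190:330],None,fx=4,fy=4,interpolation=cv2.INTER_CUBIC))
im=snapshot('scene')[...,::-1].copy()
cv2.imwrite('pics/sc19.png',cv2.resize(im[170:320,150:330],None,fx=4,fy=4,interpolation=cv2.INTER_CUBIC))
E
```

```text
24.55 [0.50437423 0.03295098 0.00280539] [-1.4149526   0.48500492 -0.34601196] [ 0.999 -0.034  0.004]
```

View pics/top19.png

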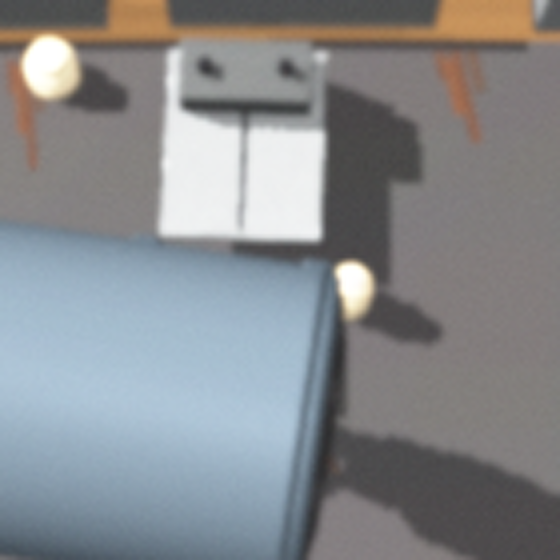

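View pics/sc19.png

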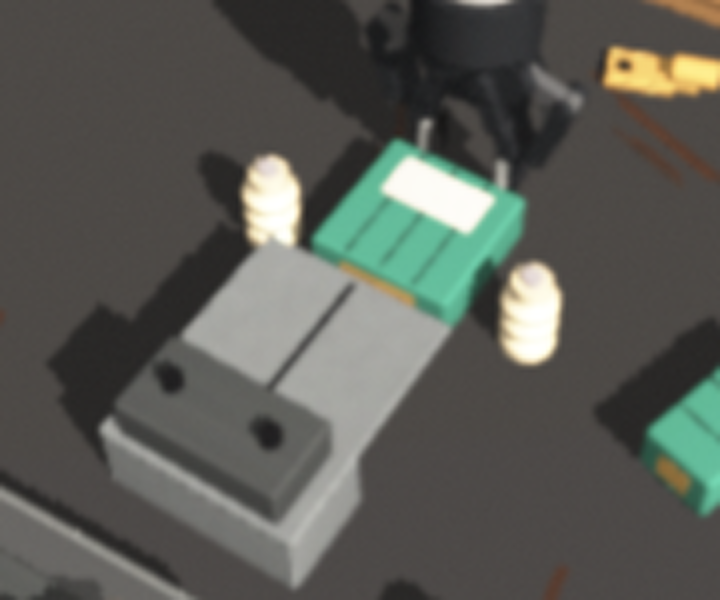

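```bash
python3 - <<'E'
from h import *
sc=camera_model('scene')
off=np.array([150,170]);
pts=np.array([(400,139),(527,203),(311,240)])/4-.375+off
P=onz(sc,pts,.059)[:,:2];print(P.round(4))
d=P[1]-P[0];print('yaw',np.arctan2(-d[0],d[1]),np.linalg.norm(d)); d=P[2]-P[0];print('yaw',np.arctan2(d[1],d[0]),np.linalg.norm(d))
H=onz(sc,np.array([(270,242),(450,322)])/4-.375+off,.076)[:,:2];print('hood',H.round(4),H.mean(0))
st=np.array([.627,.0297]);a=-.034;e=np.array([np.cos(a),np.sin(a)]);n=np.array([-e[1],e[0]])
print('pack lateral rear mid',(P[:2].mean(0)-st)@n,'nose right corner',(P[2]-st)@n, 'hood corners', (H-st)@n,(H-st)@e)
E
```

```text
[[ 0.5156 -0.0082]
 [ 0.5213  0.0818]
 [ 0.6084 -0.0134]]
yaw -0.06292971893886481 0.09020720425311568
yaw -0.05544347099749793 0.09293646136350346
hood [[ 0.6319 -0.0248]
 [ 0.6285  0.089 ]] [0.63022884 0.03209732]
pack lateral rear mid 0.0033760788603872686 nose right corner -0.04370137792320693 hood corners [-0.05434166  0.05935304] [ 0.00677437 -0.00048341]
```

The pack is entering straight, with both posts clear. Before feeling for the contact I'll lift off and check centring from above.

>>> play_rows(
  deltas=[
    [-0.006,0,0,0,0,0],
    [-0.014,0,0,0,0,0],
    [-0.014,-0.03,0,0,0,0],
    [-0.014,-0.07,0,0,0,0],
    [-0.004,-0.115,0,0,0,0],
    [0.02,-0.155,0,0,0,0],
    [0.05,-0.195,0,0,0,0],
    [0.08,-0.225,0,0,0,0],
    [0.1,-0.24,0,0,0,0],
    [0.1,-0.24,0,0,0,0],
    [0.1,-0.24,0,0,0,0],
  ],
)

```text
t: 25.75
tcp_pos: [0.6011, 0.0297, 0.2421]
tool_rot: [-0.707, 0.012, -0.012, 0.707]
force: [0.2, -0.7, -0.9]
finger_gap: 0.526
```

```bash
python3 - <<'E'
from h import *
s=sense();print(s['t'],s['tcp_pos'],s['force'],s['qd'].round(3))
cam=camera_model('wrist');np.save('cam20.npy',cam,allow_pickle=True)
im=snapshot('wrist')[...,::-1].copy();cv2.imwrite('pics/wrist20.png',im)
cv2.imwrite('pics/wrist20c.png',cv2.resize(im[20:250,150:370],None,fx=2.6,fy=2.6,interpolation=cv2.INTER_CUBIC))
E
```

```text
25.75 [0.60113028 0.02969546 0.24206506] [ 0.22048573 -0.65582328 -0.88536563] [ 0.     0.009  0.048  0.     0.006 -0.001]
```

View pics/wrist20c.png

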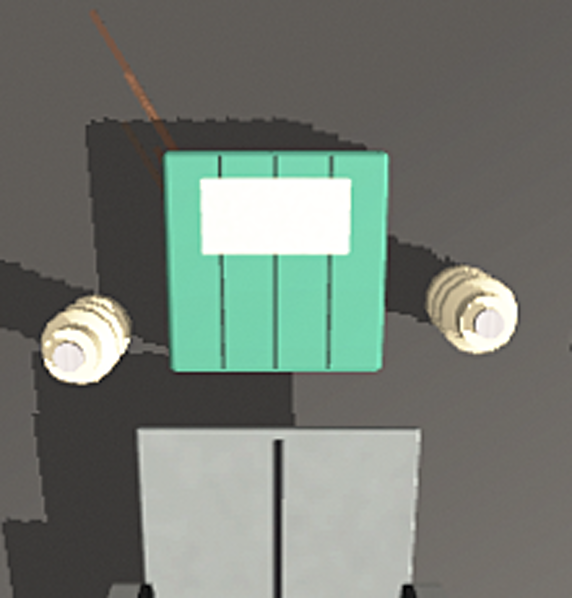

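```bash
cat > chk.py <<'E'
from h import *
def chk(im,cam):
    g=im[...,1].astype(float)
    hsv=cv2.cvtColor(im,cv2.COLOR_BGR2HSV)
    fit=lambda P:cv2.fitLine(P.astype(np.float32),cv2.DIST_HUBER,0,1e-4,1e-4).ravel()
    c=packpose(im,cam)[0].reshape(-1,2)
    W=onz(cam,c,.059)[:,:2];m=(W.max(0)+W.min(0))/2
    out=[]
    for s,ax in((1,1),(-1,1),(1,0),(-1,0)):
        o=1-ax
        sel=(s*(W[:,o]-m[o])>.040)&(abs(W[:,ax]-m[ax])<.033)
        if sel.sum()<8: continue
        l=fit(W[sel]);d=l[:2]*np.sign(l[ax]);out.append((s,o,round(float(np.arctan2(d[1],d[0])-(np.pi/2 if ax else 0)),4),l[2:].round(4).tolist(),int(sel.sum())))
    r=cv2.minAreaRect((W*1000).astype(np.float32))
    print('rect',r);print(*out,sep='\n')
E
python3 - <<'E'
from chk import *
cam=np.load('cam20.npy',allow_pickle=True).item();im=cv2.imread('pics/wrist20.png')
chk(im,cam)
B=lambda p:np.array(p)/2.6-.3+[150,20]
P=onz(cam,B([(165,152),(388,152),(382,371),(171,371)]),.059)[:,:2];print(P.round(4),P.mean(0))
sl=onz(cam,B([(276,152),(276,371)]),.059)[:,:2];print('seam',sl)
H=onz(cam,B([(137,430),(421,430)]),.076)[:,:2];print('hood',H,H.mean(0));d=H[1]-H[0];print(np.arctan2(-d[0],d[1]))
S=onz(cam,B([(278,440),(277.5,596)]),.076)[:,:2];print('slot',S)
e=(lambda a:np.array([np.cos(a),np.sin(a)]))(-.034);n=np.array([-e[1],e[0]])
st=H.mean(0);print('lat seam rel hood mid',(sl-st)@n,'slot',(S-st)@n,'pack c',(P.mean(0)-st)@n,(P.mean(0)-st)@e)
print('posts',((onz(cam,B([(68,357),(489,321)]),.085)[:,:2]-st)@np.c_[e,n]))
E
```

```text
rect ((561.6828002929688, 30.917781829833984), (91.91944122314453, 90.45697784423828), 88.04315948486328)
(1, 0, -0.034, [0.6069999933242798, 0.03150000050663948], 59)
(-1, 0, -0.0344, [0.5166000127792358, 0.03269999846816063], 63)
(1, 1, -0.0276, [0.5511999726295471, 0.07639999687671661], 61)
(-1, 1, -0.0294, [0.5609999895095825, -0.014399999752640724], 61)
[[ 0.5151 -0.012 ]
 [ 0.5182  0.0776]
 [ 0.6089  0.0753]
 [ 0.6058 -0.0159]] [0.56197539 0.03124329]
seam [[0.51680345 0.03258289]
 [0.60734142 0.02947972]]
hood [[ 0.62660596 -0.02985934]
 [ 0.63068761  0.08992161]] [0.62864679 0.03003113]
-0.0340627719625215
slot [[0.63308722 0.02945328]
 [0.70735356 0.02673724]]
lat seam rel hood mid [-0.00125166 -0.00127534] slot [-0.00042657 -0.00061648] pack c -0.001054937055361378 -0.06667407112079698
posts [[-0.03367857 -0.08464893]
 [-0.04825613  0.08306537]]
```

The pack is centred within about 1 mm, its yaw (-0.034) matches the hood's (-0.034), and both posts are well clear. Going back down behind it.

>>> play_rows(
  deltas=[
    [-0.03,0.01,0,0,0,0],
    [-0.065,0.03,0,0,0,0],
    [-0.095,0.06,0,0,0,0],
    [-0.111,0.1,0,0,0,0],
    [-0.111,0.14,0,0,0,0],
    [-0.111,0.18,0,0,0,0],
    [-0.111,0.215,0,0,0,0],
    [-0.111,0.235,0,0,0,0],
    [-0.111,0.24,0,0,0,0],
    [-0.111,0.24,0,0,0,0],
    [-0.111,0.24,0,0,0,0],
  ],
)

```text
t: 26.9
tcp_pos: [0.4928, 0.0333, 0.0034]
tool_rot: [0.707, -0.01, 0.013, -0.707]
force: [-0.5, 0.4, 0.8]
finger_gap: 0.53
```

>>> play_rows(
  deltas=[
    [0.006,0,0,0,0,0],
    [0.012,0,0,0,0,0],
    [0.018,0,0,0,0,0],
    [0.024,0,0,0,0,0],
    [0.03,0,0,0,0,0],
    [0.036,0,0,0,0,0],
    [0.041,0,0.0005,0,0,0],
    [0.045,0,0.0005,0,0,0],
  ],
)

```text
t: 27.7
tcp_pos: [0.5386, 0.0323, 0.0029]
tool_rot: [0.707, -0.011, 0.013, -0.707]
force: [-1.8, -0.1, 1.1]
finger_gap: 0.524
```

```bash
python3 - <<'E'
from h import *
import time
s=sense();print(s['t'],s['tcp_pos'],s['force'],Ro.from_quat(s['tool_rot']).as_matrix().round(3)[:,0])
E
```

```text
27.7 [0.53858079 0.03225131 0.00287394] [-1.82865507 -0.1447425   1.07479099] [ 0.999 -0.034  0.004]
```

>>> play_rows(
  deltas=[
    [0.002,0,0,0,0,0],
    [0.004,0,0,0,0,0],
    [0.006,0,0,0,0,0],
  ],
)

```text
t: 28.0
tcp_pos: [0.5439, 0.0321, 0.0029]
tool_rot: [-0.707, 0.011, -0.013, 0.707]
force: [-2.6, -0.4, 0.1]
finger_gap: 0.528
```

>>> play_rows(
  deltas=[
    [0.002,0,0,0,0,0],
    [0.004,0,0,0,0,0],
  ],
)

```text
t: 28.2
tcp_pos: [0.5482, 0.0319, 0.0029]
tool_rot: [0.707, -0.011, 0.013, -0.707]
force: [-1.4, 0.1, -0.9]
finger_gap: 0.524
```

>>> play_rows(
  deltas=[
    [0.002,0,0,0,0,0],
    [0.004,0,0,0,0,0],
  ],
)

```text
t: 28.4
tcp_pos: [0.5522, 0.0317, 0.0029]
tool_rot: [0.707, -0.011, 0.013, -0.707]
force: [-1.5, 0.7, 0.1]
finger_gap: 0.526
```

>>> play_rows(
  deltas=[
    [0.002,0,0,0,0,0],
    [0.004,0,0,0,0,0],
  ],
)

```text
t: 28.6
tcp_pos: [0.5563, 0.0316, 0.003]
tool_rot: [0.707, -0.011, 0.013, -0.707]
force: [-1.1, 0.7, -0.5]
finger_gap: 0.524
```

>>> play_rows(
  deltas=[
    [0.002,0,0,0,0,0],
    [0.004,0,0,0,0,0],
  ],
)

```text
t: 28.8
tcp_pos: [0.5602, 0.0315, 0.003]
tool_rot: [0.707, -0.011, 0.013, -0.707]
force: [-2.5, 0.2, -0.7]
finger_gap: 0.525
```

>>> play_rows(
  deltas=[
    [0.002,0,0,0,0,0],
    [0.004,0,0,0,0,0],
  ],
)

```text
t: 29.0
tcp_pos: [0.5628, 0.0315, 0.003]
tool_rot: [-0.707, 0.012, -0.012, 0.707]
force: [-4.0, 0.3, 2.8]
finger_gap: 0.528
```

Force is rising, so contact was met near TCP x≈0.560. I'll press on in small steps toward about 10 N total (8 N plus roughly 1.8 N sliding).

>>> play_rows(
  deltas=[
    [0.0015,0,0,0,0,0],
    [0.003,0,0,0,0,0],
    [0.003,0,0,0,0,0],
  ],
)

```text
t: 29.3
tcp_pos: [0.565, 0.0314, 0.003]
tool_rot: [-0.707, 0.012, -0.012, 0.707]
force: [-5.9, -1.2, 2.9]
finger_gap: 0.525
```

>>> play_rows(
  deltas=[
    [0.001,0,0,0,0,0],
    [0.002,0,0,0,0,0],
    [0.002,0,0,0,0,0],
  ],
)

```text
t: 29.6
tcp_pos: [0.5661, 0.0314, 0.0029]
tool_rot: [-0.707, 0.013, -0.011, 0.707]
force: [-7.1, -0.7, 3.2]
finger_gap: 0.527
```

```bash
python3 - <<'E'
from h import *
s=sense();print(s['t'],s['tcp_pos'],s['force'],Ro.from_quat(s['tool_rot']).as_matrix().round(3)[:,0])
im=snapshot('scene')[...,::-1].copy()
cv2.imwrite('pics/sc21.png',cv2.resize(im[170:320,150:330],None,fx=4,fy=4,interpolation=cv2.INTER_CUBIC))
E
```

```text
29.6 [0.56607823 0.03144809 0.00288867] [-7.09188377 -0.65643549  3.23801295] [ 0.999 -0.034 -0.002]
```

View pics/sc21.png

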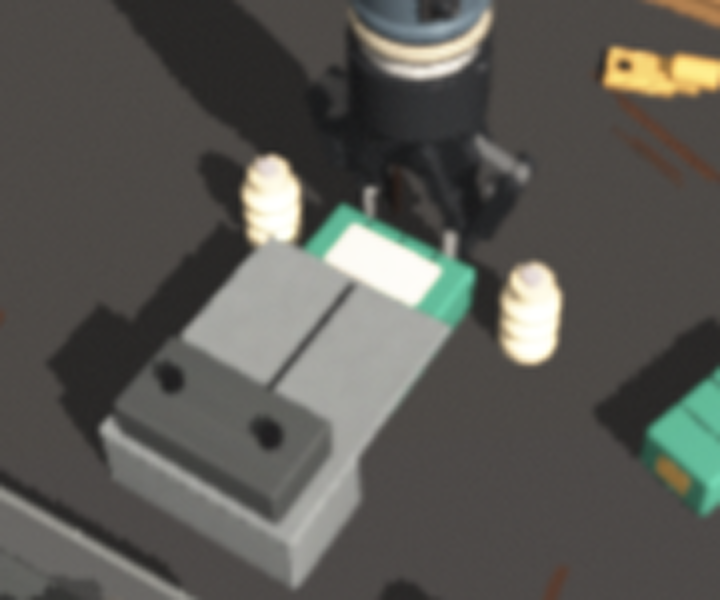

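>>> play_rows(
  deltas=[
    [0.001,0,0,0,0,0],
    [0.002,0,0,0,0,0],
    [0.003,0,0,0,0,0],
    [0.003,0,0,0,0,0],
  ],
)

```text
t: 30.05
tcp_pos: [0.5678, 0.0314, 0.0028]
tool_rot: [-0.707, 0.014, -0.01, 0.707]
force: [-9.4, -0.6, 4.7]
finger_gap: 0.527
```

>>> play_rows(
  deltas=[
    [0.001,0,0,0,0,0],
    [0.002,0,0,0,0,0],
    [0.002,0,0,0,0,0],
  ],
)

```text
t: 30.35
tcp_pos: [0.569, 0.0314, 0.0027]
tool_rot: [-0.707, 0.014, -0.01, 0.707]
force: [-9.8, 0.1, 5.5]
finger_gap: 0.528
```

>>> play_rows(
  deltas=[
    [0.001,-0.0003,0,0,0,0],
    [0.001,-0.0006,0,0,0,0],
    [0.001,-0.0006,0,0,0,0],
  ],
)

```text
t: 30.65
tcp_pos: [0.5696, 0.0314, 0.0027]
tool_rot: [-0.707, 0.014, -0.01, 0.707]
force: [-9.5, -1.1, 2.1]
finger_gap: 0.526
```

```bash
python3 - <<'E'
from h import *
s=sense();print(s['t'],s['tcp_pos'],s['force'],Ro.from_quat(s['tool_rot']).as_matrix().round(4))
E
```

```text
30.65 [0.56961719 0.03142022 0.00274772] [-9.45560614 -1.12211051  2.06029952] [[ 9.994e-01 -6.900e-03  3.380e-02]
 [-3.380e-02  8.000e-04  9.994e-01]
 [-7.000e-03 -1.000e+00  6.000e-04]]
```

>>> play_rows(
  deltas=[
    [0.001,0,0,0,0,0],
    [0.002,0,0,0,0,0],
    [0.002,0,0,0,0,0],
  ],
)

```text
t: 30.95
tcp_pos: [0.5707, 0.0314, 0.0027]
tool_rot: [-0.707, 0.015, -0.009, 0.707]
force: [-10.7, -0.7, 3.8]
finger_gap: 0.53
```

>>> play_rows(
  deltas=[
    [0,0,0,0,0,0],
    [0,0,0,0,0,0],
    [0,0,0,0,0,0],
    [0,0,0,0,0,0],
  ],
)

```text
t: 31.35
tcp_pos: [0.5707, 0.0314, 0.0027]
tool_rot: [-0.707, 0.015, -0.009, 0.707]
force: [-11.1, -1.1, 2.4]
finger_gap: 0.525
```

>>> play_rows(
  deltas=[
    [0,0,0,0,0,0],
    [0,0,0,0,0,0],
    [0,0,0,0,0,0],
    [0,0,0,0,0,0],
    [0,0,0,0,0,0],
    [0,0,0,0,0,0],
  ],
)

```text
t: 31.95
tcp_pos: [0.5707, 0.0314, 0.0027]
tool_rot: [-0.707, 0.015, -0.009, 0.707]
force: [-11.2, -1.0, 2.4]
finger_gap: 0.528
```

>>> play_rows(
  deltas=[
    [0,0,0,0,0,0],
    [0,0,0,0,0,0],
    [0,0,0,0,0,0],
    [0,0,0,0,0,0],
  ],
)

```text
t: 32.35
tcp_pos: [0.5707, 0.0314, 0.0027]
tool_rot: [-0.707, 0.015, -0.009, 0.707]
force: [-10.9, -1.3, 3.7]
finger_gap: 0.527
```

Held at about 11 N (8 N on the contact) for 1.4 s. Now I'll ease off slowly so the pack follows back and stays against the contact.

>>> play_rows(
  deltas=[
    [-0.001,0,0,0,0,0],
    [-0.002,0,0,0,0,0],
    [-0.003,0,0,0,0,0],
    [-0.004,0,0,0,0,0],
    [-0.005,0,0,0,0,0],
    [-0.006,0,0,0,0,0],
    [-0.007,0,0,0,0,0],
    [-0.008,0,0,0,0,0],
    [-0.009,0,0,0,0,0],
    [-0.01,0,0,0,0,0],
    [-0.011,0,0,0,0,0],
    [-0.012,0,0,0,0,0],
  ],
)

```text
t: 33.55
tcp_pos: [0.5663, 0.0312, 0.0041]
tool_rot: [0.707, -0.01, 0.014, -0.707]
force: [-1.4, 0.5, -1.0]
finger_gap: 0.531
```

>>> play_rows(
  deltas=[
    [-0.002,0,0,0,0,0],
    [-0.004,0,0,0,0,0],
    [-0.007,0,0,0,0,0],
    [-0.012,0,0,0,0,0],
    [-0.02,0,0,0,0,0],
    [-0.028,0,0,0,0,0],
    [-0.028,0,0,0,0,0],
  ],
)

```text
t: 34.25
tcp_pos: [0.5348, 0.0326, 0.0034]
tool_rot: [-0.707, 0.011, -0.012, 0.707]
force: [-0.2, 0.5, -0.4]
finger_gap: 0.529
```

>>> play_rows(
  deltas=[
    [0,-0.03,0,0,0,0],
    [0,-0.07,0,0,0,0],
    [0.01,-0.115,0,0,0,0],
    [0.03,-0.155,0,0,0,0],
    [0.06,-0.195,0,0,0,0],
    [0.08,-0.225,0,0,0,0],
    [0.1,-0.24,0,0,0,0],
    [0.1,-0.24,0,0,0,0],
    [0.1,-0.24,0,0,0,0],
  ],
)

```text
t: 35.15
tcp_pos: [0.635, 0.029, 0.243]
tool_rot: [-0.707, 0.011, -0.013, 0.707]
force: [-1.4, -0.3, -0.6]
finger_gap: 0.53
```

```bash
python3 - <<'E'
from h import *
s=sense();print(s['t'],s['tcp_pos'],s['force'],s['qd'].round(3))
cam=camera_model('wrist');np.save('cam22.npy',cam,allow_pickle=True)
im=snapshot('wrist')[...,::-1].copy();cv2.imwrite('pics/wrist22.png',im)
cv2.imwrite('pics/wrist22c.png',cv2.resize(im[20:250,150:370],None,fx=2.6,fy=2.6,interpolation=cv2.INTER_CUBIC))
E
```

```text
35.15 [0.63495227 0.02902361 0.24304921] [-1.38796872 -0.28908486 -0.56940272] [ 0.001  0.007  0.05   0.002  0.006 -0.001]
```

View pics/wrist22c.png

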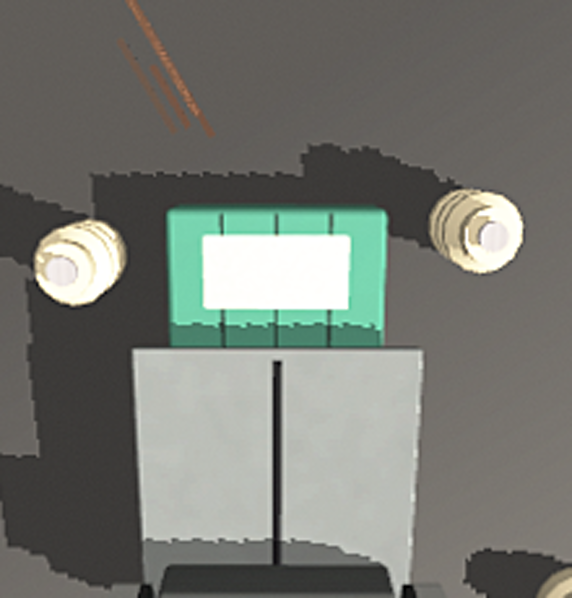

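```bash
python3 - <<'E'
from h import *
cam=np.load('cam22.npy',allow_pickle=True).item()
B=lambda p:np.array(p)/2.6-.3+[150,20]
P=onz(cam,B([(167,209),(387,209),(276,215),(276,345)]),.059)[:,:2]
H=onz(cam,B([(133,351),(423,351)]),.076)[:,:2];d=H[1]-H[0];print('hood yaw',np.arctan2(-d[0],d[1]),H.mean(0))
d=P[1]-P[0];print('pack yaw rear',np.arctan2(-d[0],d[1]));d=P[3]-P[2];print('seam yaw',np.arctan2(d[1],d[0]))
e=(lambda a:np.array([np.cos(a),np.sin(a)]))(-.034);n=np.array([-e[1],e[0]]);st=H.mean(0)
print('rear corners',((P[:2]-st)@np.c_[e,n]).round(4),'seam lat',((P[2:]-st)@n).round(4))
c=P[:2].mean(0)+.046*e;print('centre',c,'nose depth',(c-st)@e+.046,'equiv TCP',c-.0575*e)
im=snapshot('top')[...,::-1].copy();cv2.imwrite('pics/top23.png',im)
im=snapshot('scene')[...,::-1].copy();cv2.imwrite('pics/sc23.png',im)
print(sense()['t'])
E
```

```text
hood yaw -0.03397215560294517 [0.62884389 0.03003243]
pack yaw rear -0.033990149978761874
seam yaw -0.034227709914482984
rear corners [[-0.0557 -0.0455]
 [-0.0557  0.0447]] seam lat [-0.0008 -0.0008]
centre [0.61913823 0.02994923] nose depth 0.0363027776245654 equiv TCP [0.56167146 0.03190385]
35.3
```

View pics/sc23.png

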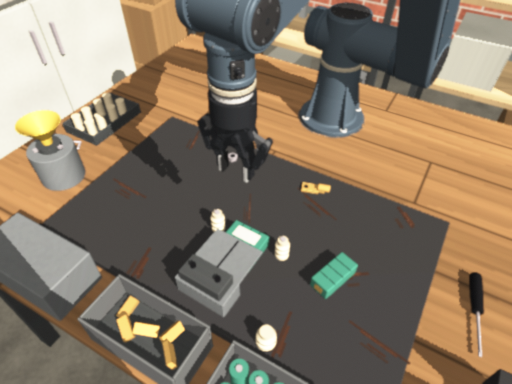

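```bash
python3 - <<'E'
from h import *
a=cv2.imread('pics/scene0.png');b=cv2.imread('pics/sc23.png')
for n,(x,y,w,h) in dict(stick=(300,245,70,60),lug=(295,175,45,25),ins=(250,318,32,38),postL=(270,230,25,35),nut=(222,145,22,22)).items():
    t=a[y+4:y+h-4,x+4:x+w-4];s=b[y:y+h,x:x+w]
    r=cv2.matchTemplate(s,t,cv2.TM_CCOEFF_NORMED);_,m,_,l=cv2.minMaxLoc(r);print(n,round(m,3),(l[0]-4,l[1]-4))
print(sense()['t'],sense()['qd'].round(3))
E
```

```text
stick 1.0 (0, 0)
lug 1.0 (0, 0)
ins 1.0 (0, 0)
postL 1.0 (0, 0)
nut 0.968 (0, 0)
35.3 [-0.    -0.002 -0.008  0.001  0.     0.   ]
```

```bash
python3 -c "
from station import *
print(sign_off())"
```

```text
the job is handed in; nothing more can be done
None
```

The pack is in the station, square and centred, with its nose about 36 mm under the hood. I pressed it on the contact, let it go, and handed the job in at about 35 s.

**What I did:** I pushed the pack towards the robot, then across in front of the posts, then in between them, with both half-open fingers against its side. I met the contact with the nose about 35 mm in. I pressed with about 11 N in all, which is roughly 8 N on the contact beyond sliding and finger drag, held it for about 1.4 s, and backed off slowly.

**Last checks:**
- **Fit:** the pack's heading matches the hood's (both -0.034 rad), and it sits about 1 mm off the centre line.
- **Posts:** in the pictures they stayed well clear of the pack and fingers, and no unexpected force showed.
- **Bystanders:** the stick pack, lug, insulator and nut show no shift in the scene picture. The nut matched slightly less well (0.97) because it was close to the gripper in that view.

**What went wrong or is less certain:**
- **First pass:** my first push went over the pack without touching it. The half-open fingertips sit about 36 mm above the reported tool point, so I backed out and went lower.
- **Downward load:** during the press the fingers also bore down on the pack with about 2 to 5 N, so the 8 N is an estimate.
- **Resting on the contact:** the hood hides this. I infer it from where the pack stopped, about 1 mm past first touch, which is about my measuring error, and from the slow release.

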